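# Change the reagent strip kept behind the bottles

### The arm

A 7-joint arm with a two-finger parallel gripper is mounted at the origin on the work surface. World frame = base frame: x ahead of the robot, y to its left, z up, the work surface at z = 0. Lengths are in mm, angles in rad, forces in N, time in s.
With the tool pointing down it reaches from about 350 to 900 mm from the base axis. Payload 19.9 kg.
Tool frame: the origin (TCP) lies midway between the tips of the shut fingers; the grasp point (between the pads) lies 19 mm behind it; y points along the fingers, z is the direction in which the jaws open and shut, and the axes are right-handed (so a half turn about y gives the same grasp; the last joint's range is limited). The gripper opens to 94 mm and grips with 3 to 60 N. Pads are 16 mm wide; open, the fingers measure 119 mm over their backs; the gripper's body (75 mm by 177 mm) begins 78 mm behind the grasp point.
Start: joints at [-1.177, 0.417, -0.01, 1.614, 0.005, 1.111, -0.053], TCP at [263.255, 566.829, 205.425] pointing down, gripper open.
Joint ranges: [-2.81, 2.81], [-0.39, 2.02], [-1.27, 1.25], [0.06, 2.57], [-1.19, 4.33], [0.19, 2], [-2.82, 2.82]. Speed limits (rad/s): [1.89, 1.89, 2.39, 2.39, 3.01, 3.01, 3.01].

### API

Orientations are given as a rotation vector (axis times angle).
In Python, from cell import env, camera, finder gives the robot as it stands. The module is installed in compiled form; this text tells all that it offers.
- The arm moves only by the tool apply_moves, never from a script. Its argument "rows" is a list of rows, each an object of numbers: "dx", "dy", "dz": the shift along the tool's x, y, z in mm; "ax", "ay", "az": the turn, a rotation vector about the tool's x, y, z in degrees. In form: [{"dx": .., "dy": .., "dz": .., "ax": .., "ay": .., "az": ..}, ...]. A call has exactly 10 rows; each row is the pose to reach, as a shift and turn from the pose commanded when the call began, along the tool's axes at that moment; what a row does not reach only later rows make up. A row lasts 1/10 s, in which the tool goes at most 50 mm and 8.59 degrees, less where a joint would pass 70% of its speed; a pose out of reach is approached as far as the arm can. A call with a gripper value outside its range is refused whole. "gripper" is the finger opening in mm, from 0 to 94, set as the call begins (left out, the last holds). The fingers move at their own pace and stop on an object; the grip force is fixed at half the most. Time passes only in rows, so rows that repeat a pose let the fingers close, or fill a call up. It gives the time, the measured TCP pose, the force and the opening at its end, in the units of the state.
- env.read_state(): the state, without advancing time (a new reading comes with each control period).
- camera(name): name is "scene" or "top" or "wrist"; returns a dict with "frame" (400x640x3 uint8, blue, green, red), "z_map" (400x640 float32, mm along the optical axis (not along the pixel's ray), 0 where there is no reading), "fov_y" (degrees; the focal length in pixels is half the picture's height over the tangent of half this angle, whatever the lens; pixels are square), "cx", "cy" (the principal point, pixels), "origin" and "rotation" of the camera in the world. Camera axes: x right, y up, looking along -z (the intrinsics and any distortion apply to the point x, -y, -z); pixel columns grow to the right and rows downward; lengths in mm; the calibration is good to about 2 mm. A picture is of the moment at which its call begins.
- env.finish_job(): hands the job in, once; it reports no verdict.
Trained networks look in the newest picture that a camera, given by its name, has taken for a name from the list of things; names that differ only in an ending like _2 or _b are one class to them, and where a whole thing is asked for, a point or a joint stands for the part that bears it (a point fixed in the world has none). Each returns a list of dicts, best first, with "conf" (0 to 1); they miss things now and then, are a little off and sometimes report something else, mostly with a low value. They report only what shows in the picture. A call takes as long as a camera call.
- finder.recognise(camera, query): "rect" ([left, top, right, bottom] in pixels, round what is visible of it).
- finder.place_of(camera, query): "at" ([column, row] in pixels: a listed point, or the origin of a listed thing).
The state is a dict: "time_s": time; "joint_positions": joint angles; "dq": joint speeds; "tau": joint torques, N m; "position": TCP position; "tool_rot": TCP orientation; "contact_force": force on the tool from outside, world axes, zero at the start; "torque": the same for the moment, N m; "opening": finger opening in mm.
Only numpy, scipy, OpenCV 4.12 (cv2) and the standard library are available. Lean on these libraries where they do the work, as an engineer would, in place of code of your own. Each camera call takes 0.05 s, during which the arm holds its last target.

### The job

Change the violet reagent strip: first clear the two bottles off the cooling block into the brown tray, then fetch the new foil-sealed violet strip from behind them and lay it flat in the carrier's violet lane, after the used one with the open dark wells has gone from that lane into the yellow tub. Only with the new strip in its lane, stand the bottles back on the block: they were standing on each other's spots, so now put each upright on the middle of the spot of its own cap's colour. Never let a bottle tip over, leave the orange strip where it is, and let go of everything.

Things in the scene. Friction and masses are not known exactly. Their poses are not given: they have to be found in the camera images.
- bottle_blue: white bottle with a blue screw cap and blue band, loose, about 85 to 200 g. Body 50 mm diameter up to 66 mm, narrowing above to a 30 mm neck at 79 mm; the cap is a cylinder 34 mm in diameter from 83 mm to 105 mm height, a good grip. Origin: centre of its underside, z up. At the start it stands upright on the green spot of the cooling block, in front of the new strip.
- bottle_green: white bottle with a green screw cap and green band, loose, about 85 to 200 g. Body 50 mm diameter up to 66 mm, narrowing above to a 30 mm neck at 79 mm; the cap is a cylinder 34 mm in diameter from 83 mm to 105 mm height, a good grip. Origin: centre of its underside, z up. At the start it stands upright on the blue spot of the cooling block, in front of the new strip.
- pad_blue: flat blue round spot, 60 mm across, marked on the cooling block's top (it does not stand out); origin at its centre on the surface where a bottle stands, 34 mm above the bench. The two spots' centres are 72 mm apart; the new strip's centre line runs 43 mm behind (farther from the robot than) the line through the spots.
- pad_green: flat green round spot, 60 mm across, marked on the cooling block's top (it does not stand out); origin at its centre on the surface where a bottle stands, 34 mm above the bench. The two spots' centres are 72 mm apart; the new strip's centre line runs 43 mm behind (farther from the robot than) the line through the spots.
- strip_new: new reagent strip: violet frame, its top covered by a silver foil. 120 mm long (its y axis) x 22 mm wide (x) x 28 mm high, loose, 45 g: a solid top bar from 14 to 28 mm height, carried on a foot at each end, small wells hanging between. Origin: centre of its underside, z up. Grip it across the 22 mm. At the start it lies on the cooling block's top (34 mm above the bench) right behind the two bottles, only about 7 mm from them, between two 6 mm high end stops.
- strip_used: used reagent strip: violet frame, top open with eight dark holes. 120 mm long (its y axis) x 22 mm wide (x) x 28 mm high, loose, 45 g: a solid top bar from 14 to 28 mm height, carried on a foot at each end, small wells hanging between. Origin: centre of its underside, z up. Grip it across the 22 mm. At the start it lies in the carrier's violet lane.
- strip_orange: orange reagent strip with silver foil, to be left alone. 120 mm long (its y axis) x 22 mm wide (x) x 28 mm high, loose, 45 g: a solid top bar from 14 to 28 mm height, carried on a foot at each end, small wells hanging between. Origin: centre of its underside, z up. Grip it across the 22 mm. It lies in the orange lane, parallel to the violet lane and 62 mm from it (centre to centre), on either side of it.
- lane: violet lane: a fixed shallow open trough on the dark carrier plate, 146 mm long (y) x 46 mm wide (x) outside, walls 4 mm thick, 138 x 38 mm inside. Origin: centre of its underside, 12 mm above the bench; its floor is 4 mm and its wall tops are 9 mm above the origin, so a strip in it stands 23 mm proud of the walls. At each end of the plate, 91 mm from its middle along y, a low black handle bar reaches 12 mm above the origin.
- tray: brown side tray, fixed on the bench: 200 mm long (y) x 130 mm wide (x), walls 4 mm thick and 16 mm high, floor 4 mm above the origin, which is the centre of its underside. Inside 192 x 122 mm: room for both bottles side by side along y.
- tub: yellow discard tub, fixed on the bench: 200 mm long (y) x 130 mm wide (x), walls 4 mm thick and 40 mm high, floor 4 mm above the origin, which is the centre of its underside. Open at the top and empty; a strip fits in lying along y.

How it is judged:
By the outcome, as a careful person would: the job done as asked, in the order asked, and still so for the second after the job is handed in, with the robot touching nothing.
It also fails if it takes over 152 s, if anything falls off the work surface, if the arm or the gripper's body presses on something with over 40 N, if the wrist force passes 120 N, or if a joint passes its speed limit or range.

## Working session

There is one attempt and no reset: what is moved stays moved. The work goes in short steps, Python scripts to look and compute and a tool call to move; the robot and the scene stay as the last step left them, time stands still between calls to the robot, and variables do not carry over. Pictures are saved under pics/ and viewed, and the job is handed in when it is done.

Besides the shell and the picture viewer there is one more tool, called after ">>>" as name([rows], argument=value, ...), one row to a line, values as JSON. apply_moves: Moves the arm, as the interface text tells. Its arguments: {"type":"object","properties":{"rows":{"type":"array","items":{"type":"object","properties":{"dx":{"type":"number"},"dy":{"type":"number"},"dz":{"type":"number"},"ax":{"type":"number"},"ay":{"type":"number"},"az":{"type":"number"}}}},"gripper":{"type":"number"}},"required":["rows"]}

```bash
mkdir -p pics; ls
cat > h.py <<'E'
import numpy as np, cv2
from cell import env, camera, finder
from scipy.spatial.transform import Rotation as R
def snap(n,f=None):
    c=camera(n)
    if f: cv2.imwrite('pics/'+f,c['frame'])
    return c
def pts(c):
    h,w=c['z_map'].shape; f=h/2/np.tan(np.radians(c['fov_y'])/2)
    u,v=np.meshgrid(np.arange(w),np.arange(h)); z=c['z_map']
    P=np.stack([(u-c['cx'])/f*z,-(v-c['cy'])/f*z,-z],-1)
    M=np.array(c['rotation']); 
    if M.shape!=(3,3): M=R.from_rotvec(M.ravel()).as_matrix()
    W=P@M.T+np.array(c['origin']); W[z==0]=np.nan
    return W
E
python3 - <<'E'
from h import *
s=env.read_state()
for k,v in s.items(): print(k,np.round(v,3))
for n in ['scene','top','wrist']:
    c=snap(n,n+'0.png'); print(n,{k:(np.round(v,3).tolist()) for k,v in c.items() if k not in('frame','z_map')})
    np.save('/tmp/%s.npy'%n,pts(c))
print(R.from_rotvec(s['tool_rot']).as_matrix().round(3))
E
```

```text
pics
time_s 0.0
joint_positions [-1.177  0.418 -0.01   1.614  0.005  1.111 -0.053]
dq [-0.001 -0.003 -0.     0.    -0.002  0.002 -0.   ]
tau [-2.0000e-03 -8.5127e+01  6.3800e-01 -4.2600e+01 -4.9000e-02  1.9000e-02
  0.0000e+00]
position [263.133 566.481 204.828]
tool_rot [-1.545  0.341 -0.341]
contact_force [-0.283  0.786  0.139]
torque [-0.044  0.022 -0.024]
opening 93.796
scene {'fov_y': 48.555, 'cx': 321.579, 'cy': 196.661, 'origin': [828.035, 514.519, 778.03], 'rotation': [0.26, 0.926, 2.44]}
top {'fov_y': 49.343, 'cx': 318.657, 'cy': 198.475, 'origin': [463.78, -11.261, 862.771], 'rotation': [0.097, -0.045, -1.541]}
wrist {'fov_y': 61.652, 'cx': 318.07, 'cy': 198.453, 'origin': [203.159, 593.921, 384.803], 'rotation': [-0.207, -0.13, 1.13]}
[[ 0.907 -0.     0.421]
 [-0.421 -0.001  0.907]
 [ 0.    -1.    -0.001]]
```

View pics/top0.png

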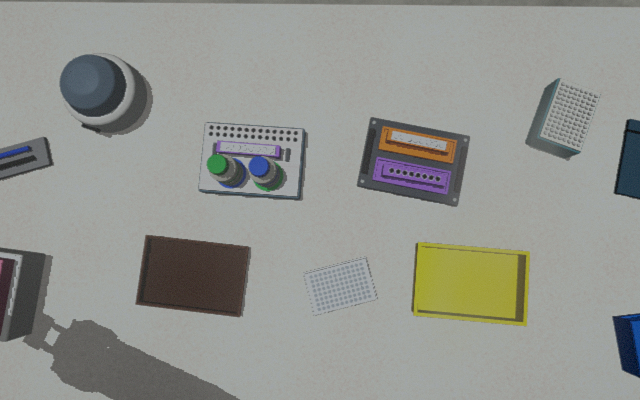

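View pics/scene0.png

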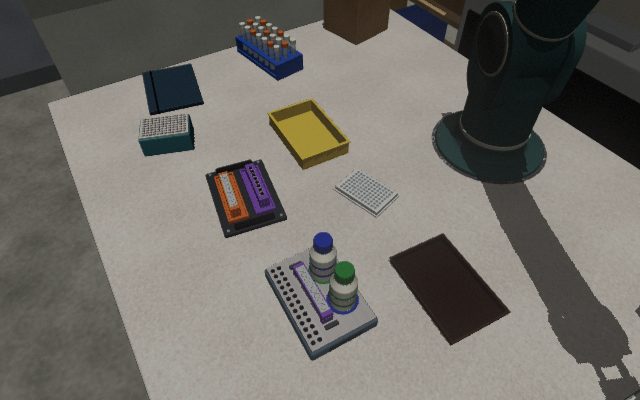

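View pics/wrist0.png

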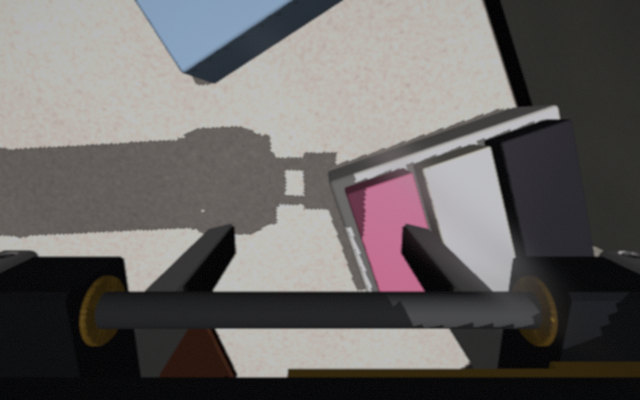

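The top picture shows the block around (252,160) with the green cap at (218,163) and the blue cap at (260,167). The new strip is at (248,149), the carrier at (413,160) with its violet strip at (412,175), the tray at (193,275) and the tub at (470,283). Next I measure them.

```bash
cat >> h.py <<'E'
def meas(c,W,rng,zr,hue=None,smin=0,vr=(0,255)):
    hsv=cv2.cvtColor(c['frame'],cv2.COLOR_BGR2HSV)
    r0,r1,c0,c1=rng
    m=np.zeros(W.shape[:2],bool); m[r0:r1,c0:c1]=True
    m&=(W[...,2]>zr[0])&(W[...,2]<zr[1])
    if hue: m&=(hsv[...,0]>=hue[0])&(hsv[...,0]<=hue[1])&(hsv[...,1]>=smin)
    m&=(hsv[...,2]>=vr[0])&(hsv[...,2]<=vr[1])
    n,l,st,_=cv2.connectedComponentsWithStats(m.astype('uint8'))
    if n<2: return None
    k=1+np.argmax(st[1:,4]); m=l==k
    P=W[m]; ctr,(a,b),ang=cv2.minAreaRect(P[:,:2].astype('float32'))
    box=cv2.boxPoints((ctr,(a,b),ang)); e=[box[1]-box[0],box[2]-box[1]]
    e=max(e,key=np.linalg.norm); 
    return dict(n=len(P),ctr=np.round(ctr,1),mean=P.mean(0).round(1),size=np.round([max(a,b),min(a,b)],1),zmed=np.median(P[:,2]).round(1),ang=round(np.degrees(np.arctan2(e[1],e[0]))%180,1))
E
python3 - <<'E'
from h import *
c=snap('top'); W=pts(c); F=(0,400,0,640)
def p(n,*a,**k): print(n,meas(c,W,*a,**k))
for rc in [(5,320),(220,340),(160,252),(149,248),(167,260),(163,218),(175,412),(143,418),(275,193),(285,470),(195,210)]: print(rc,W[rc].round(0))
p('greencap',(140,190,195,240),(128,150),(40,85),80)
p('bluecap',(140,190,240,290),(128,150),(95,125),80)
p('blocktop',(110,210,190,310),(28,42))
p('newstrip',(130,165,205,290),(54,72))
p('usedstrip',(155,195,365,460),(34,55),(120,150),60)
p('orange',(120,165,370,465),(34,55))
p('violetlane',(150,200,365,460),(14,60),(120,150),60)
p('carrier',(110,210,350,475),(6,60))
p('tray',(230,320,130,260),(10,30)); p('tray0',(230,320,130,260),(-3,30),vr=(0,90))
p('tub',(235,330,405,535),(30,50));p('tubfl',(235,330,405,535),(-3,15),(20,35),150)
for n in ['bottle_blue','bottle_green','pad_blue','pad_green','strip_new','strip_used','lane','tray','tub']:
    r=finder.place_of('top',n); print(n,[(np.round(d['at'],1).tolist(),round(d['conf'],2)) for d in r[:2]])
c=snap('scene');W=pts(c)
print('scene')
p('greencap',(255,320,325,365),(120,150),(40,85),80)
p('bluecap',(225,270,305,340),(120,150),(95,125),80)
p('newstrip',(250,325,285,340),(54,70))
p('usedstrip',(150,220,240,280),(32,55),(120,150),40)
p('carrier',(150,240,200,290),(6,60))
E
```

```text
(5, 320) [944.  28.   1.]
(220, 340) [500. -25.   2.]
(160, 252) [591. 129. 139.]
(149, 248) [626. 152.  63.]
(167, 260) [580. 114. 140.]
(163, 218) [585. 186. 140.]
(175, 412) [ 587. -157.   47.]
(143, 418) [ 648. -168.   47.]
(275, 193) [384. 261.   5.]
(285, 470) [ 382. -277.    5.]
(195, 210) [543. 237.   2.]
greencap {'n': 313, 'ctr': array([583.5, 189.2]), 'mean': array([583.7, 188.7, 139.4]), 'size': array([32.4, 32.2]), 'zmed': np.float64(139.6), 'ang': np.float32(138.1)}
bluecap {'n': 327, 'ctr': array([582.2, 118. ]), 'mean': array([581.6, 117.6, 139.3]), 'size': array([34.1, 32.4]), 'zmed': np.float64(139.5), 'ang': np.float32(46.4)}
blocktop {'n': 4317, 'ctr': array([611.8, 151.8]), 'mean': array([615.1, 144. ,  34.7]), 'size': array([196.5, 137.8]), 'zmed': np.float64(34.8), 'ang': np.float32(87.2)}
newstrip {'n': 776, 'ctr': array([627.4, 153.2]), 'mean': array([626.5, 152.5,  62.8]), 'size': array([120.3,  22.7]), 'zmed': np.float64(63.0), 'ang': np.float32(86.6)}
usedstrip {'n': 583, 'ctr': array([ 588.2, -160.8]), 'mean': array([ 587.3, -159.8,   44.5]), 'size': arra
[... 1789 characters left out ...]
t32(105.8)}
bluecap {'n': 344, 'ctr': array([582.7, 120.6]), 'mean': array([585.4, 124. , 136.8]), 'size': array([33.8, 32.2]), 'zmed': np.float64(139.6), 'ang': np.float32(57.6)}
newstrip {'n': 784, 'ctr': array([628.5, 154.8]), 'mean': array([629.6, 159.1,  63.1]), 'size': array([120.5,  22.4]), 'zmed': np.float64(63.5), 'ang': np.float32(86.8)}
usedstrip {'n': 371, 'ctr': array([ 589.1, -159.8]), 'mean': array([ 591.3, -152.3,   44.6]), 'size': array([123.1,  22.4]), 'zmed': np.float64(45.4), 'ang': np.float32(81.0)}
carrier {'n': 4154, 'ctr': array([ 621.1, -164.1]), 'mean': array([ 626.4, -149.3,   23.1]), 'size': array([203.6, 142.3]), 'zmed': np.float64(18.3), 'ang': np.float32(79.9)}
```

```bash
cat > go.py <<'E'
import sys
from h import *
# usage: go.py x y z jawdeg
s=env.read_state(); M=R.from_rotvec(s['tool_rot']).as_matrix(); p=np.array(s['position'])
x,y,z,j=map(float,sys.argv[1:5]); a=np.radians(j)
zt=np.array([np.cos(a),np.sin(a),0]); yt=np.array([0,0,-1.]); T=np.stack([np.cross(yt,zt),yt,zt],1)
d=M.T@(np.array([x,y,z])-p); r=np.degrees(R.from_matrix(M.T@T).as_rotvec())
print('t',round(s['time_s'],2),'pos',p.round(1),'jaw',np.degrees(np.arctan2(M[1,2],M[0,2])).round(1),'open',round(s['opening'],1),'F',np.round(s['contact_force'],1),'q',np.round(s['joint_positions'],2))
print('shift',d.round(1),'len',np.linalg.norm(d).round(0),'turn',r.round(1))
E
python3 go.py 584.5 190.7 200 -3.3
```

```text
t 0.7 pos [263.3 566.8 205.4] jaw 65.1 open 94.1 F [-0.2  0.   0.8] q [-1.18  0.42 -0.01  1.61  0.    1.11 -0.05]
shift [ 449.8    5.5 -205.8] len 495.0 turn [-0.  68.4  0. ]
```

>>> apply_moves([
  {"dx":45,"dy":0,"dz":-20.5,"ay":7},
  {"dx":90,"dy":1,"dz":-41,"ay":14},
  {"dx":135,"dy":2,"dz":-62,"ay":21},
  {"dx":180,"dy":2,"dz":-82,"ay":28},
  {"dx":225,"dy":3,"dz":-103,"ay":35},
  {"dx":270,"dy":3,"dz":-123,"ay":42},
  {"dx":315,"dy":4,"dz":-144,"ay":49},
  {"dx":360,"dy":4,"dz":-165,"ay":56},
  {"dx":405,"dy":5,"dz":-185,"ay":62},
  {"dx":450,"dy":5.5,"dz":-206,"ay":68.4},
], gripper=70)

```text
schema error: expected keys dx, dy, dz, ax, ay, az
```

```bash
python3 go.py 584.5 190.7 113 -3.3
```

```text
t 0.7 pos [263.3 566.8 205.4] jaw 65.1 open 94.1 F [-0.2  0.   0.8] q [-1.18  0.42 -0.01  1.61  0.    1.11 -0.05]
shift [ 449.8   92.5 -205.8] len 503.0 turn [-0.  68.4  0. ]
```

>>> apply_moves([
  {"dx":45,"dy":0,"dz":-20.5,"ax":0,"ay":7,"az":0},
  {"dx":90,"dy":1,"dz":-41,"ax":0,"ay":14,"az":0},
  {"dx":135,"dy":2,"dz":-62,"ax":0,"ay":21,"az":0},
  {"dx":180,"dy":2,"dz":-82,"ax":0,"ay":28,"az":0},
  {"dx":225,"dy":3,"dz":-103,"ax":0,"ay":35,"az":0},
  {"dx":270,"dy":3,"dz":-123,"ax":0,"ay":42,"az":0},
  {"dx":315,"dy":4,"dz":-144,"ax":0,"ay":49,"az":0},
  {"dx":360,"dy":4,"dz":-165,"ax":0,"ay":56,"az":0},
  {"dx":405,"dy":5,"dz":-185,"ax":0,"ay":62,"az":0},
  {"dx":450,"dy":5.5,"dz":-206,"ax":0,"ay":68.4,"az":0},
], gripper=70)

```text
time_s: 1.7
position: [585.7, 189.0, 200.2]
tool_rot: [-1.179, 1.254, -1.255]
contact_force: [0.6, -0.1, 0.4]
opening: 70.0
```

```bash
python3 go.py 584.5 190.7 113 -3.3
```

```text
t 1.7 pos [585.7 189.  200.2] jaw -3.5 open 70.0 F [ 0.6 -0.1  0.4] q [-0.66  0.43  0.39  1.66 -0.18  1.1  -0.28]
shift [-1.6 87.2 -1.3] len 87.0 turn [-0.  -0.2 -0. ]
```

>>> apply_moves([
  {"dx":-1.6,"dy":15,"dz":-1.3,"ax":0,"ay":0,"az":0},
  {"dx":-1.6,"dy":30,"dz":-1.3,"ax":0,"ay":0,"az":0},
  {"dx":-1.6,"dy":45,"dz":-1.3,"ax":0,"ay":0,"az":0},
  {"dx":-1.6,"dy":58,"dz":-1.3,"ax":0,"ay":0,"az":0},
  {"dx":-1.6,"dy":70,"dz":-1.3,"ax":0,"ay":0,"az":0},
  {"dx":-1.6,"dy":78,"dz":-1.3,"ax":0,"ay":0,"az":0},
  {"dx":-1.6,"dy":83,"dz":-1.3,"ax":0,"ay":0,"az":0},
  {"dx":-1.6,"dy":87,"dz":-1.3,"ax":0,"ay":0,"az":0},
  {"dx":-1.6,"dy":87,"dz":-1.3,"ax":0,"ay":0,"az":0},
  {"dx":-1.6,"dy":87,"dz":-1.3,"ax":0,"ay":0,"az":0},
])

```text
time_s: 2.7
position: [583.6, 192.2, 113.3]
tool_rot: [-1.181, 1.251, -1.252]
contact_force: [-0.6, -0.3, 0.6]
opening: 70.1
```

```bash
python3 - <<'E'
from h import *
c=snap('wrist','w1.png')
E
python3 go.py 584.5 190.7 113 -3.3
```

```text
t 2.75 pos [583.7 192.2 113.4] jaw -3.3 open 69.9 F [ 0.   0.2 -0.4] q [-0.64  0.52  0.36  1.73 -0.22  0.93 -0.25]
shift [1.4 0.4 0.9] len 2.0 turn [-0. -0. -0.]
```

View pics/w1.png

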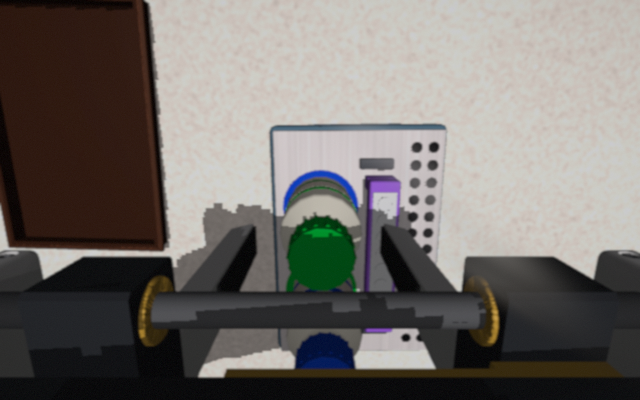

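The wrist picture shows the green cap at (322,250), centred between the fingers (245 to 390). I'm closing on it.

>>> apply_moves([
  {"dx":1,"dy":0,"dz":1,"ax":0,"ay":0,"az":0},
  {"dx":1,"dy":0,"dz":1,"ax":0,"ay":0,"az":0},
  {"dx":1,"dy":0,"dz":1,"ax":0,"ay":0,"az":0},
  {"dx":1,"dy":0,"dz":1,"ax":0,"ay":0,"az":0},
  {"dx":1,"dy":0,"dz":1,"ax":0,"ay":0,"az":0},
  {"dx":1,"dy":0,"dz":1,"ax":0,"ay":0,"az":0},
  {"dx":1,"dy":0,"dz":1,"ax":0,"ay":0,"az":0},
  {"dx":1,"dy":0,"dz":1,"ax":0,"ay":0,"az":0},
  {"dx":1,"dy":0,"dz":1,"ax":0,"ay":0,"az":0},
  {"dx":1,"dy":0,"dz":1,"ax":0,"ay":0,"az":0},
], gripper=20)

```text
time_s: 3.75
position: [584.4, 191.0, 113.0]
tool_rot: [-1.181, 1.252, -1.252]
contact_force: [-0.3, 0.1, -0.2]
opening: 33.3
```

```bash
python3 go.py 384.5 300 180 -3.3; python3 go.py 388 302 190 -3.3
```

```text
t 3.75 pos [584.4 191.  113. ] jaw -3.3 open 33.3 F [-0.3  0.1 -0.2] q [-0.64  0.52  0.36  1.73 -0.22  0.93 -0.24]
shift [ -97.2  -67.  -205.8] len 237.0 turn [-0. -0.  0.]
t 3.75 pos [584.4 191.  113. ] jaw -3.3 open 33.3 F [-0.3  0.1 -0.2] q [-0.64  0.52  0.36  1.73 -0.22  0.93 -0.24]
shift [ -99.4  -77.  -202.5] len 238.0 turn [-0. -0.  0.]
```

>>> apply_moves([
  {"dx":0,"dy":-6,"dz":0,"ax":0,"ay":0,"az":0},
  {"dx":0,"dy":-18,"dz":0,"ax":0,"ay":0,"az":0},
  {"dx":-4,"dy":-36,"dz":-9,"ax":0,"ay":0,"az":0},
  {"dx":-14,"dy":-50,"dz":-28,"ax":0,"ay":0,"az":0},
  {"dx":-28,"dy":-55,"dz":-54,"ax":0,"ay":0,"az":0},
  {"dx":-44,"dy":-55,"dz":-84,"ax":0,"ay":0,"az":0},
  {"dx":-61,"dy":-55,"dz":-116,"ax":0,"ay":0,"az":0},
  {"dx":-77,"dy":-55,"dz":-148,"ax":0,"ay":0,"az":0},
  {"dx":-91,"dy":-52,"dz":-174,"ax":0,"ay":0,"az":0},
  {"dx":-101,"dy":-45,"dz":-193,"ax":0,"ay":0,"az":0},
])

```text
time_s: 4.75
position: [396.2, 304.4, 159.3]
tool_rot: [-1.18, 1.251, -1.25]
contact_force: [0.6, 0.2, -1.4]
opening: 33.4
```

```bash
python3 go.py 388.6 308 84 -3.3
```

```text
t 4.75 pos [396.2 304.4 159.3] jaw -3.2 open 33.4 F [ 0.6  0.2 -1.4] q [-1.    0.25  0.32  1.98 -0.1   0.92 -0.68]
shift [-3.  75.3 -7.9] len 76.0 turn [-0.   0.1 -0.1]
```

>>> apply_moves([
  {"dx":-3,"dy":12,"dz":-7,"ax":0,"ay":0,"az":0},
  {"dx":-3,"dy":28,"dz":-7,"ax":0,"ay":0,"az":0},
  {"dx":-3,"dy":44,"dz":-7,"ax":0,"ay":0,"az":0},
  {"dx":-3,"dy":56,"dz":-7,"ax":0,"ay":0,"az":0},
  {"dx":-3,"dy":64,"dz":-7,"ax":0,"ay":0,"az":0},
  {"dx":-3,"dy":69,"dz":-7,"ax":0,"ay":0,"az":0},
  {"dx":-3,"dy":72,"dz":-7,"ax":0,"ay":0,"az":0},
  {"dx":-3,"dy":73,"dz":-7,"ax":0,"ay":0,"az":0},
  {"dx":-3,"dy":74,"dz":-7,"ax":0,"ay":0,"az":0},
  {"dx":-3,"dy":74,"dz":-7,"ax":0,"ay":0,"az":0},
])

```text
time_s: 5.75
position: [390.8, 306.5, 84.2]
tool_rot: [-1.181, 1.252, -1.252]
contact_force: [0.1, 0.2, -2.5]
opening: 33.4
```

```bash
python3 go.py 388.6 308 84 -3.3
```

```text
t 5.75 pos [390.8 306.5  84.2] jaw -3.3 open 33.4 F [ 0.1  0.2 -2.5] q [-0.98  0.36  0.3   2.04 -0.15  0.76 -0.65]
shift [-1.3  0.2 -2.3] len 3.0 turn [-0. -0. -0.]
```

>>> apply_moves([
  {"dx":0,"dy":0.5,"dz":0,"ax":0,"ay":0,"az":0},
  {"dx":0,"dy":0.8,"dz":0,"ax":0,"ay":0,"az":0},
  {"dx":0,"dy":0.8,"dz":0,"ax":0,"ay":0,"az":0},
  {"dx":0,"dy":0.8,"dz":0,"ax":0,"ay":0,"az":0},
  {"dx":0,"dy":0.8,"dz":0,"ax":0,"ay":0,"az":0},
  {"dx":0,"dy":0.8,"dz":0,"ax":0,"ay":0,"az":0},
  {"dx":0,"dy":0.8,"dz":0,"ax":0,"ay":0,"az":0},
  {"dx":0,"dy":-8,"dz":0,"ax":0,"ay":0,"az":0},
  {"dx":0,"dy":-35,"dz":0,"ax":0,"ay":0,"az":0},
  {"dx":0,"dy":-80,"dz":0,"ax":0,"ay":0,"az":0},
], gripper=70)

```text
time_s: 6.75
position: [389.7, 305.5, 163.8]
tool_rot: [-1.185, 1.252, -1.253]
contact_force: [-0.2, 0.3, 1.0]
opening: 69.9
```

```bash
python3 go.py 582.5 119.3 170 -3.3
```

```text
t 6.75 pos [389.7 305.5 163.8] jaw -3.3 open 69.9 F [-0.2  0.3  1. ] q [-1.01  0.24  0.33  1.98 -0.09  0.94 -0.69]
shift [174.7  -6.1 203.2] len 268.0 turn [ 0.1 -0.   0.2]
```

>>> apply_moves([
  {"dx":15,"dy":-10,"dz":17,"ax":0,"ay":0,"az":0},
  {"dx":40,"dy":-12,"dz":46,"ax":0,"ay":0,"az":0},
  {"dx":68,"dy":-12,"dz":79,"ax":0,"ay":0,"az":0},
  {"dx":98,"dy":-12,"dz":114,"ax":0,"ay":0,"az":0},
  {"dx":128,"dy":-10,"dz":149,"ax":0,"ay":0,"az":0},
  {"dx":154,"dy":-8,"dz":179,"ax":0,"ay":0,"az":0},
  {"dx":170,"dy":-6,"dz":198,"ax":0,"ay":0,"az":0},
  {"dx":175,"dy":-6,"dz":203,"ax":0,"ay":0,"az":0},
  {"dx":175,"dy":5,"dz":203,"ax":0,"ay":0,"az":0},
  {"dx":175,"dy":16,"dz":203,"ax":0,"ay":0,"az":0},
])

```text
time_s: 7.75
position: [582.5, 121.2, 147.3]
tool_rot: [-1.182, 1.251, -1.25]
contact_force: [-0.5, -0.6, -0.1]
opening: 70.0
```

```bash
python3 go.py 582.5 119.3 113 -3.3
```

```text
t 7.75 pos [582.5 121.2 147.3] jaw -3.2 open 70.0 F [-0.5 -0.6 -0.1] q [-0.58  0.45  0.42  1.76 -0.22  0.98 -0.13]
shift [ 1.9 34.3  0.1] len 34.0 turn [ 0.   0.1 -0. ]
```

>>> apply_moves([
  {"dx":1.5,"dy":10,"dz":0,"ax":0,"ay":0,"az":0},
  {"dx":1.5,"dy":20,"dz":0,"ax":0,"ay":0,"az":0},
  {"dx":1.5,"dy":27,"dz":0,"ax":0,"ay":0,"az":0},
  {"dx":1.5,"dy":31,"dz":0,"ax":0,"ay":0,"az":0},
  {"dx":1.5,"dy":33,"dz":0,"ax":0,"ay":0,"az":0},
  {"dx":1.5,"dy":34,"dz":0,"ax":0,"ay":0,"az":0},
  {"dx":1.5,"dy":34,"dz":0,"ax":0,"ay":0,"az":0},
  {"dx":1.5,"dy":34,"dz":0,"ax":0,"ay":0,"az":0},
  {"dx":1.5,"dy":34,"dz":0,"ax":0,"ay":0,"az":0},
  {"dx":1.5,"dy":34,"dz":0,"ax":0,"ay":0,"az":0},
])

```text
time_s: 8.75
position: [583.2, 118.5, 114.1]
tool_rot: [-1.181, 1.251, -1.252]
contact_force: [0.3, 0.2, 0.0]
opening: 69.8
```

>>> apply_moves([
  {"dx":0,"dy":0,"dz":0,"ax":0,"ay":0,"az":0},
  {"dx":0,"dy":0,"dz":0,"ax":0,"ay":0,"az":0},
  {"dx":0,"dy":0,"dz":0,"ax":0,"ay":0,"az":0},
  {"dx":0,"dy":0,"dz":0,"ax":0,"ay":0,"az":0},
  {"dx":0,"dy":0,"dz":0,"ax":0,"ay":0,"az":0},
  {"dx":0,"dy":0,"dz":0,"ax":0,"ay":0,"az":0},
  {"dx":0,"dy":0,"dz":0,"ax":0,"ay":0,"az":0},
  {"dx":0,"dy":0,"dz":0,"ax":0,"ay":0,"az":0},
  {"dx":0,"dy":0,"dz":0,"ax":0,"ay":0,"az":0},
  {"dx":0,"dy":0,"dz":0,"ax":0,"ay":0,"az":0},
], gripper=20)

```text
time_s: 9.75
position: [583.2, 118.5, 114.0]
tool_rot: [-1.181, 1.252, -1.252]
contact_force: [0.7, 0.8, -0.4]
opening: 33.2
```

```bash
python3 go.py 380.8 212.4 170 -3.3
```

```text
t 9.75 pos [583.2 118.5 114. ] jaw -3.3 open 33.2 F [ 0.7  0.8 -0.4] q [-0.57  0.49  0.41  1.78 -0.24  0.91 -0.11]
shift [ -82.1  -56.1 -207.4] len 230.0 turn [ 0. -0.  0.]
```

>>> apply_moves([
  {"dx":0,"dy":-6,"dz":0,"ax":0,"ay":0,"az":0},
  {"dx":0,"dy":-18,"dz":0,"ax":0,"ay":0,"az":0},
  {"dx":-2,"dy":-36,"dz":-9,"ax":0,"ay":0,"az":0},
  {"dx":-10,"dy":-50,"dz":-28,"ax":0,"ay":0,"az":0},
  {"dx":-21,"dy":-55,"dz":-54,"ax":0,"ay":0,"az":0},
  {"dx":-33,"dy":-55,"dz":-84,"ax":0,"ay":0,"az":0},
  {"dx":-46,"dy":-55,"dz":-116,"ax":0,"ay":0,"az":0},
  {"dx":-59,"dy":-55,"dz":-148,"ax":0,"ay":0,"az":0},
  {"dx":-71,"dy":-52,"dz":-178,"ax":0,"ay":0,"az":0},
  {"dx":-80,"dy":-45,"dz":-200,"ax":0,"ay":0,"az":0},
])

```text
time_s: 10.75
position: [386.9, 210.9, 160.1]
tool_rot: [-1.18, 1.251, -1.25]
contact_force: [1.0, 0.3, -1.9]
opening: 33.4
```

```bash
python3 go.py 380.8 212.4 85 -3.3
```

```text
t 10.75 pos [386.9 210.9 160.1] jaw -3.3 open 33.4 F [ 1.   0.3 -1.9] q [-0.91  0.14  0.38  2.11 -0.07  0.9  -0.56]
shift [-1.1 75.1 -6.2] len 75.0 turn [-0.1  0.  -0.1]
```

>>> apply_moves([
  {"dx":-1,"dy":12,"dz":-5,"ax":0,"ay":0,"az":0},
  {"dx":-1,"dy":28,"dz":-5,"ax":0,"ay":0,"az":0},
  {"dx":-1,"dy":44,"dz":-5,"ax":0,"ay":0,"az":0},
  {"dx":-1,"dy":56,"dz":-5,"ax":0,"ay":0,"az":0},
  {"dx":-1,"dy":64,"dz":-5,"ax":0,"ay":0,"az":0},
  {"dx":-1,"dy":69,"dz":-5,"ax":0,"ay":0,"az":0},
  {"dx":-1,"dy":72,"dz":-5,"ax":0,"ay":0,"az":0},
  {"dx":-1,"dy":74,"dz":-5,"ax":0,"ay":0,"az":0},
  {"dx":-1,"dy":75,"dz":-5,"ax":0,"ay":0,"az":0},
  {"dx":-1,"dy":75.5,"dz":-5,"ax":0,"ay":0,"az":0},
])

```text
time_s: 11.75
position: [383.4, 211.4, 83.8]
tool_rot: [-1.181, 1.252, -1.252]
contact_force: [-3.8, -1.2, 14.7]
opening: 33.5
```

>>> apply_moves([
  {"dx":0,"dy":0,"dz":0,"ax":0,"ay":0,"az":0},
  {"dx":0,"dy":0,"dz":0,"ax":0,"ay":0,"az":0},
  {"dx":0,"dy":0,"dz":0,"ax":0,"ay":0,"az":0},
  {"dx":0,"dy":0,"dz":0,"ax":0,"ay":0,"az":0},
  {"dx":0,"dy":0,"dz":0,"ax":0,"ay":0,"az":0},
  {"dx":0,"dy":0,"dz":0,"ax":0,"ay":0,"az":0},
  {"dx":0,"dy":0,"dz":0,"ax":0,"ay":0,"az":0},
  {"dx":0,"dy":-8,"dz":0,"ax":0,"ay":0,"az":0},
  {"dx":0,"dy":-35,"dz":0,"ax":0,"ay":0,"az":0},
  {"dx":0,"dy":-80,"dz":0,"ax":0,"ay":0,"az":0},
], gripper=70)

```text
time_s: 12.75
position: [382.1, 210.3, 163.4]
tool_rot: [-1.185, 1.252, -1.253]
contact_force: [0.2, 1.6, 0.4]
opening: 69.7
```

```bash
python3 - <<'E'
from h import *
c=snap('top','top1.png'); W=pts(c)
def p(n,*a,**k): print(n,meas(c,W,*a,**k))
p('greencap',(220,330,120,270),(95,125),(40,85),80)
p('bluecap',(220,330,120,270),(95,125),(95,125),80)
p('padgreen',(140,200,235,300),(28,42),(40,85),60)
p('padblue',(140,200,195,250),(28,42),(95,125),60)
p('blocktop',(110,210,190,310),(28,42))
p('newstrip',(130,165,205,290),(54,72))
c=snap('scene','scene1.png'); W=pts(c)
print('scene')
p('greencap',(200,360,330,520),(95,125),(40,85),80)
p('bluecap',(200,360,330,520),(95,125),(95,125),80)
p('padgreen',(230,310,290,350),(28,42),(40,85),60)
p('padblue',(250,330,310,370),(28,42),(95,125),60)
p('blocktop',(230,370,250,380),(28,42))
p('newstrip',(250,325,285,340),(54,70))
E
python3 go.py 588 -160 120 -9.2
```

```text
greencap {'n': 8, 'ctr': array([399.2, 291.3]), 'mean': array([399. , 290.8, 101.4]), 'size': array([5. , 1.6]), 'zmed': np.float64(99.9), 'ang': np.float32(48.4)}
bluecap {'n': 341, 'ctr': array([382.7, 209.5]), 'mean': array([383.1, 209. , 108.6]), 'size': array([33. , 32.9]), 'zmed': np.float64(109.4), 'ang': np.float32(179.8)}
padgreen {'n': 743, 'ctr': array([580.7, 117.2]), 'mean': array([580.8, 117.5,  35.5]), 'size': array([58.8, 58.7]), 'zmed': np.float64(35.6), 'ang': np.float32(119.1)}
padblue {'n': 740, 'ctr': array([584.4, 189.5]), 'mean': array([584.1, 189.3,  35.3]), 'size': array([60.3, 57.4]), 'zmed': np.float64(35.3), 'ang': np.float32(47.1)}
blocktop {'n': 5934, 'ctr': array([612.4, 151.8]), 'mean': array([608.2, 150.2,  34.8]), 'size': array([197.3, 137.5]), 'zmed': np.float64(34.9), 'ang': np.float32(87.3)}
newstrip {'n': 772, 'ctr': array([627.2, 153. ]), 'mean': array([626.4, 152.3,  62.7]), 'size': array([119.6,  22.7]), 'zmed': np.float64(62.9), 'ang': np.float32(86.5)}
scene
greencap {'n': 337, 'ctr': array([392.4, 307. ]), 'mean': array([394.6, 308.4, 107.8
[... 402 characters left out ...]
 np.float32(85.8)}
padblue {'n': 744, 'ctr': array([583.4, 190.9]), 'mean': array([584.5, 190.9,  35.9]), 'size': array([60.5, 57.6]), 'zmed': np.float64(35.9), 'ang': np.float32(85.7)}
blocktop {'n': 5856, 'ctr': array([614. , 154.6]), 'mean': array([616.2, 163.6,  35.3]), 'size': array([197.4, 137.9]), 'zmed': np.float64(35.5), 'ang': np.float32(87.2)}
newstrip {'n': 778, 'ctr': array([628.2, 154.3]), 'mean': array([629.7, 159. ,  63.3]), 'size': array([121.1,  22.9]), 'zmed': np.float64(63.7), 'ang': np.float32(86.7)}
t 12.85 pos [385.2 212.3 168.3] jaw -3.3 open 69.7 F [ 0.1  1.7 -1.1] q [-0.93  0.13  0.38  2.11 -0.06  0.91 -0.57]
shift [360.1  47.7 223.8] len 427.0 turn [-0.3  5.9 -0.3]
```

View pics/top1.png

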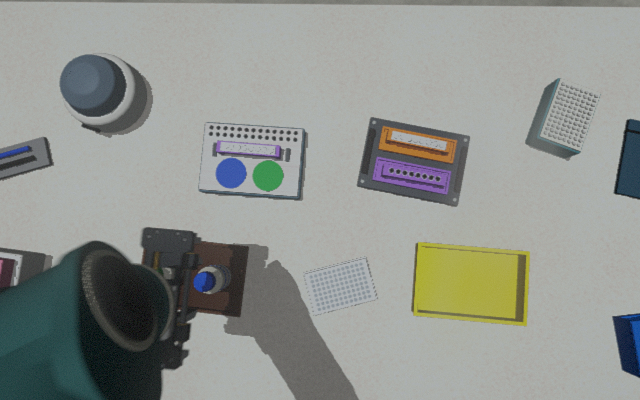

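The top picture shows the blue bottle upright in the tray and both spots free, blue at (231,173) and green at (268,176). The scene depth puts both caps at 109 mm, as expected in the tray. The used strip is next.

>>> apply_moves([
  {"dx":25,"dy":0,"dz":15,"ax":0,"ay":0.5,"az":0},
  {"dx":62,"dy":3,"dz":38,"ax":0,"ay":1,"az":0},
  {"dx":104,"dy":8,"dz":64,"ax":0,"ay":2,"az":0},
  {"dx":146,"dy":14,"dz":90,"ax":0,"ay":3,"az":0},
  {"dx":188,"dy":20,"dz":116,"ax":0,"ay":4,"az":0},
  {"dx":230,"dy":26,"dz":142,"ax":0,"ay":5,"az":0},
  {"dx":272,"dy":32,"dz":168,"ax":0,"ay":6,"az":0},
  {"dx":312,"dy":38,"dz":194,"ax":0,"ay":6,"az":0},
  {"dx":342,"dy":44,"dz":212,"ax":0,"ay":6,"az":0},
  {"dx":360,"dy":48,"dz":224,"ax":0,"ay":6,"az":0},
], gripper=42)

```text
time_s: 13.85
position: [586.4, -164.2, 115.3]
tool_rot: [-1.128, 1.329, -1.33]
contact_force: [-0.7, 0.7, 0.3]
opening: 41.9
```

```bash
python3 - <<'E'
from h import *
c=snap('wrist','w2.png')
W=pts(c)
def p(n,*a,**k): print(n,meas(c,W,*a,**k))
p('used',(0,400,0,640),(38,52),(120,150),40)
E
python3 go.py 588.3 -160.3 25 -9.2
```

```text
used {'n': 3585, 'ctr': array([ 588.9, -161.4]), 'mean': array([ 589.4, -157.2,   44.7]), 'size': array([119.2,  22.1]), 'zmed': np.float64(44.7), 'ang': np.float32(80.9)}
t 13.9 pos [ 586.9 -166.3  114.9] jaw -9.5 open 42.1 F [-3.3 -1.7 -0.7] q [-0.18  0.54  0.55  1.75 -0.34  0.95  0.33]
shift [-6.3 89.9  0.4] len 90.0 turn [ 0.  -0.3  0.1]
```

View pics/w2.png

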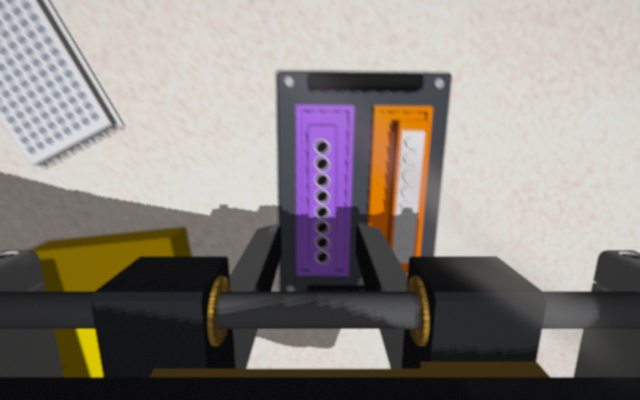

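The wrist picture shows the used strip with its dark wells at column 322, between the fingers. Its measured position agrees to about 1 mm.

>>> apply_moves([
  {"dx":0,"dy":12,"dz":0,"ax":0,"ay":0,"az":0},
  {"dx":0,"dy":28,"dz":0,"ax":0,"ay":0,"az":0},
  {"dx":0,"dy":40,"dz":0,"ax":0,"ay":0,"az":0},
  {"dx":0,"dy":47,"dz":0,"ax":0,"ay":0,"az":0},
  {"dx":0,"dy":50,"dz":0,"ax":0,"ay":0,"az":0},
  {"dx":0,"dy":50,"dz":0,"ax":0,"ay":0,"az":0},
  {"dx":0,"dy":50,"dz":0,"ax":0,"ay":0,"az":0},
  {"dx":0,"dy":50,"dz":0,"ax":0,"ay":0,"az":0},
  {"dx":0,"dy":50,"dz":0,"ax":0,"ay":0,"az":0},
  {"dx":0,"dy":50,"dz":0,"ax":0,"ay":0,"az":0},
])

```text
time_s: 14.9
position: [586.1, -161.1, 65.7]
tool_rot: [-1.128, 1.328, -1.328]
contact_force: [0.2, 0.3, -0.5]
opening: 42.0
```

```bash
python3 go.py 588.6 -160.8 25 -9.2
```

```text
t 14.9 pos [ 586.1 -161.1   65.7] jaw -9.3 open 42.0 F [ 0.2  0.3 -0.5] q [-0.16  0.6   0.51  1.78 -0.38  0.86  0.36]
shift [-0.8 40.7  2.4] len 41.0 turn [-0.  -0.1  0. ]
```

>>> apply_moves([
  {"dx":-0.8,"dy":8,"dz":2.4,"ax":0,"ay":0,"az":0},
  {"dx":-0.8,"dy":16,"dz":2.4,"ax":0,"ay":0,"az":0},
  {"dx":-0.8,"dy":24,"dz":2.4,"ax":0,"ay":0,"az":0},
  {"dx":-0.8,"dy":31,"dz":2.4,"ax":0,"ay":0,"az":0},
  {"dx":-0.8,"dy":36,"dz":2.4,"ax":0,"ay":0,"az":0},
  {"dx":-0.8,"dy":39,"dz":2.4,"ax":0,"ay":0,"az":0},
  {"dx":-0.8,"dy":40.5,"dz":2.4,"ax":0,"ay":0,"az":0},
  {"dx":-0.8,"dy":40.5,"dz":2.4,"ax":0,"ay":0,"az":0},
  {"dx":-0.8,"dy":40.5,"dz":2.4,"ax":0,"ay":0,"az":0},
  {"dx":-0.8,"dy":40.5,"dz":2.4,"ax":0,"ay":0,"az":0},
])

```text
time_s: 15.9
position: [588.7, -160.7, 25.3]
tool_rot: [-1.128, 1.327, -1.328]
contact_force: [0.6, -0.1, 0.2]
opening: 41.8
```

>>> apply_moves([
  {"dx":0,"dy":0,"dz":0,"ax":0,"ay":0,"az":0},
  {"dx":0,"dy":0,"dz":0,"ax":0,"ay":0,"az":0},
  {"dx":0,"dy":0,"dz":0,"ax":0,"ay":0,"az":0},
  {"dx":0,"dy":0,"dz":0,"ax":0,"ay":0,"az":0},
  {"dx":0,"dy":0,"dz":0,"ax":0,"ay":0,"az":0},
  {"dx":0,"dy":0,"dz":0,"ax":0,"ay":0,"az":0},
  {"dx":0,"dy":0,"dz":0,"ax":0,"ay":0,"az":0},
  {"dx":0,"dy":0,"dz":0,"ax":0,"ay":0,"az":0},
  {"dx":0,"dy":0,"dz":0,"ax":0,"ay":0,"az":0},
  {"dx":0,"dy":0,"dz":0,"ax":0,"ay":0,"az":0},
], gripper=10)

```text
time_s: 16.9
position: [588.5, -160.7, 25.0]
tool_rot: [-1.128, 1.328, -1.328]
contact_force: [0.2, 0.3, 2.9]
opening: 22.0
```

```bash
python3 go.py 387 -273 100 -3.3
```

```text
t 16.9 pos [ 588.5 -160.7   25. ] jaw -9.3 open 22.0 F [0.2 0.3 2.9] q [-0.14  0.66  0.48  1.79 -0.41  0.79  0.39]
shift [ 143.4  -75.  -180.7] len 243.0 turn [-0. -6.  0.]
```

>>> apply_moves([
  {"dx":0,"dy":-8,"dz":0,"ax":0,"ay":0,"az":0},
  {"dx":0,"dy":-24,"dz":0,"ax":0,"ay":0,"az":0},
  {"dx":4,"dy":-44,"dz":-5,"ax":0,"ay":0,"az":0},
  {"dx":17,"dy":-62,"dz":-21,"ax":0,"ay":-1,"az":0},
  {"dx":37,"dy":-75,"dz":-46,"ax":0,"ay":-2,"az":0},
  {"dx":60,"dy":-78,"dz":-75,"ax":0,"ay":-3,"az":0},
  {"dx":85,"dy":-78,"dz":-106,"ax":0,"ay":-4,"az":0},
  {"dx":108,"dy":-78,"dz":-136,"ax":0,"ay":-5,"az":0},
  {"dx":128,"dy":-77,"dz":-162,"ax":0,"ay":-6,"az":0},
  {"dx":141,"dy":-75,"dz":-179,"ax":0,"ay":-6,"az":0},
])

```text
time_s: 17.9
position: [387.3, -272.1, 101.3]
tool_rot: [-1.18, 1.252, -1.253]
contact_force: [0.8, -0.7, -1.0]
opening: 21.9
```

```bash
python3 go.py 388 -270 17 -3.3
```

```text
t 17.9 pos [ 387.3 -272.1  101.3] jaw -3.4 open 21.9 F [ 0.8 -0.7 -1. ] q [ 0.04  0.33  0.6   2.09 -0.26  0.79  0.74]
shift [-2.1 84.3  0.5] len 84.0 turn [-0.1 -0.1  0. ]
```

>>> apply_moves([
  {"dx":0,"dy":10,"dz":0,"ax":0,"ay":0,"az":0},
  {"dx":0,"dy":25,"dz":0,"ax":0,"ay":0,"az":0},
  {"dx":0,"dy":42,"dz":0,"ax":0,"ay":0,"az":0},
  {"dx":0,"dy":57,"dz":0,"ax":0,"ay":0,"az":0},
  {"dx":0,"dy":69,"dz":0,"ax":0,"ay":0,"az":0},
  {"dx":0,"dy":77,"dz":0,"ax":0,"ay":0,"az":0},
  {"dx":0,"dy":82,"dz":0,"ax":0,"ay":0,"az":0},
  {"dx":0,"dy":85,"dz":0,"ax":0,"ay":0,"az":0},
  {"dx":0,"dy":85,"dz":0,"ax":0,"ay":0,"az":0},
  {"dx":0,"dy":85,"dz":0,"ax":0,"ay":0,"az":0},
])

```text
time_s: 18.9
position: [389.2, -271.0, 15.3]
tool_rot: [-1.181, 1.251, -1.252]
contact_force: [-0.6, -0.5, -0.7]
opening: 21.0
```

>>> apply_moves([
  {"dx":0,"dy":0,"dz":0,"ax":0,"ay":0,"az":0},
  {"dx":0,"dy":0,"dz":0,"ax":0,"ay":0,"az":0},
  {"dx":0,"dy":0,"dz":0,"ax":0,"ay":0,"az":0},
  {"dx":0,"dy":0,"dz":0,"ax":0,"ay":0,"az":0},
  {"dx":0,"dy":0,"dz":0,"ax":0,"ay":0,"az":0},
  {"dx":0,"dy":0,"dz":0,"ax":0,"ay":0,"az":0},
  {"dx":0,"dy":-8,"dz":0,"ax":0,"ay":0,"az":0},
  {"dx":0,"dy":-35,"dz":0,"ax":0,"ay":0,"az":0},
  {"dx":0,"dy":-70,"dz":0,"ax":0,"ay":0,"az":0},
  {"dx":0,"dy":-110,"dz":0,"ax":0,"ay":0,"az":0},
], gripper=44)

```text
time_s: 19.9
position: [388.3, -270.8, 126.2]
tool_rot: [-1.182, 1.253, -1.251]
contact_force: [0.6, 0.1, 0.2]
opening: 44.4
```

```bash
python3 go.py 627.8 153.8 130 -3.4
```

```text
t 19.9 pos [ 388.3 -270.8  126.2] jaw -3.3 open 44.4 F [0.6 0.1 0.2] q [ 0.    0.29  0.63  2.07 -0.23  0.84  0.7 ]
shift [-437.9   -4.1  214.3] len 488.0 turn [ 0.1  0.1 -0. ]
```

>>> apply_moves([
  {"dx":-30,"dy":-4,"dz":15,"ax":0,"ay":0,"az":0},
  {"dx":-74,"dy":-4,"dz":36,"ax":0,"ay":0,"az":0},
  {"dx":-118,"dy":-4,"dz":58,"ax":0,"ay":0,"az":0},
  {"dx":-162,"dy":-4,"dz":79,"ax":0,"ay":0,"az":0},
  {"dx":-206,"dy":-4,"dz":101,"ax":0,"ay":0,"az":0},
  {"dx":-250,"dy":-4,"dz":122,"ax":0,"ay":0,"az":0},
  {"dx":-294,"dy":-4,"dz":144,"ax":0,"ay":0,"az":0},
  {"dx":-338,"dy":-4,"dz":165,"ax":0,"ay":0,"az":0},
  {"dx":-382,"dy":-4,"dz":187,"ax":0,"ay":0,"az":0},
  {"dx":-420,"dy":-4,"dz":205,"ax":0,"ay":0,"az":0},
])

```text
time_s: 20.9
position: [618.7, 139.1, 129.5]
tool_rot: [-1.182, 1.251, -1.251]
contact_force: [0.9, -0.3, -0.1]
opening: 44.4
```

>>> apply_moves([
  {"dx":-12,"dy":0,"dz":6,"ax":0,"ay":0,"az":0},
  {"dx":-18,"dy":0,"dz":9,"ax":0,"ay":0,"az":0},
  {"dx":-18,"dy":0,"dz":9,"ax":0,"ay":0,"az":0},
  {"dx":-18,"dy":5,"dz":9,"ax":0,"ay":0,"az":0},
  {"dx":-18,"dy":15,"dz":9,"ax":0,"ay":0,"az":0},
  {"dx":-18,"dy":25,"dz":9,"ax":0,"ay":0,"az":0},
  {"dx":-18,"dy":30,"dz":9,"ax":0,"ay":0,"az":0},
  {"dx":-18,"dy":30,"dz":9,"ax":0,"ay":0,"az":0},
  {"dx":-18,"dy":30,"dz":9,"ax":0,"ay":0,"az":0},
  {"dx":-18,"dy":30,"dz":9,"ax":0,"ay":0,"az":0},
])

```text
time_s: 21.9
position: [628.2, 154.0, 99.3]
tool_rot: [-1.181, 1.251, -1.252]
contact_force: [0.6, -0.4, 0.2]
opening: 44.1
```

```bash
python3 - <<'E'
from h import *
c=snap('wrist','w3.png')
W=pts(c)
def p(n,*a,**k): print(n,meas(c,W,*a,**k))
p('new',(0,400,0,640),(56,70))
c=snap('scene','scene2.png')
E
python3 go.py 627.8 153.8 43 -3.4
```

```text
new {'n': 5267, 'ctr': array([628.7, 156.4]), 'mean': array([628.9, 160. ,  63.2]), 'size': array([112.8,  22.1]), 'zmed': np.float64(63.2), 'ang': np.float32(86.5)}
t 22.0 pos [628.2 154.1  99.3] jaw -3.3 open 44.2 F [-0.1 -0.1  0. ] q [-0.59  0.6   0.42  1.66 -0.29  0.95 -0.12]
shift [ 0.3 56.3 -0.4] len 56.0 turn [-0.   0.1 -0. ]
```

View pics/w3.png

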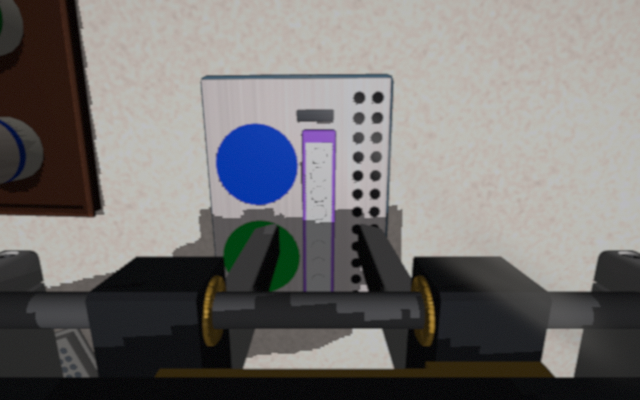

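View pics/scene2.png

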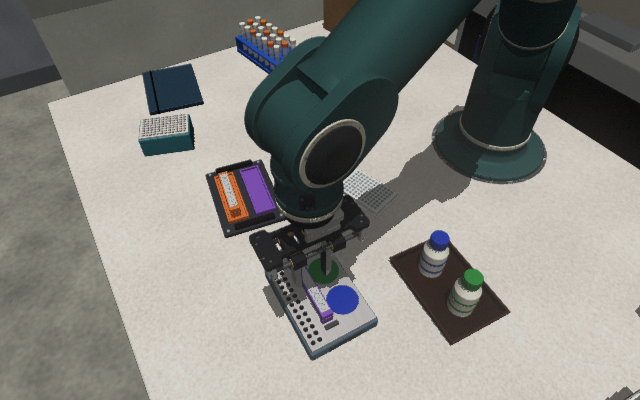

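The wrist picture shows the new strip at column 319, centred between the fingers. The scene picture shows the violet lane empty (257,190) and both bottles upright in the tray, at (435,255) and (466,295).

>>> apply_moves([
  {"dx":0,"dy":10,"dz":0,"ax":0,"ay":0,"az":0},
  {"dx":0,"dy":22,"dz":0,"ax":0,"ay":0,"az":0},
  {"dx":0,"dy":33,"dz":0,"ax":0,"ay":0,"az":0},
  {"dx":0,"dy":42,"dz":0,"ax":0,"ay":0,"az":0},
  {"dx":0,"dy":49,"dz":0,"ax":0,"ay":0,"az":0},
  {"dx":0,"dy":54,"dz":0,"ax":0,"ay":0,"az":0},
  {"dx":0,"dy":56,"dz":0,"ax":0,"ay":0,"az":0},
  {"dx":0,"dy":56,"dz":0,"ax":0,"ay":0,"az":0},
  {"dx":0,"dy":56,"dz":0,"ax":0,"ay":0,"az":0},
  {"dx":0,"dy":56,"dz":0,"ax":0,"ay":0,"az":0},
])

```text
time_s: 23.0
position: [628.2, 154.1, 43.4]
tool_rot: [-1.181, 1.251, -1.252]
contact_force: [0.1, -0.1, 0.3]
opening: 44.1
```

>>> apply_moves([
  {"dx":0,"dy":0,"dz":0,"ax":0,"ay":0,"az":0},
  {"dx":0,"dy":0,"dz":0,"ax":0,"ay":0,"az":0},
  {"dx":0,"dy":0,"dz":0,"ax":0,"ay":0,"az":0},
  {"dx":0,"dy":0,"dz":0,"ax":0,"ay":0,"az":0},
  {"dx":0,"dy":0,"dz":0,"ax":0,"ay":0,"az":0},
  {"dx":0,"dy":0,"dz":0,"ax":0,"ay":0,"az":0},
  {"dx":0,"dy":0,"dz":0,"ax":0,"ay":0,"az":0},
  {"dx":0,"dy":0,"dz":0,"ax":0,"ay":0,"az":0},
  {"dx":0,"dy":0,"dz":0,"ax":0,"ay":0,"az":0},
  {"dx":0,"dy":0,"dz":0,"ax":0,"ay":0,"az":0},
], gripper=10)

```text
time_s: 24.0
position: [628.1, 154.0, 43.1]
tool_rot: [-1.181, 1.252, -1.252]
contact_force: [-1.0, 0.4, 3.9]
opening: 21.7
```

>>> apply_moves([
  {"dx":0,"dy":-5,"dz":0,"ax":0,"ay":0,"az":0},
  {"dx":0,"dy":-14,"dz":0,"ax":0,"ay":0,"az":0},
  {"dx":0,"dy":-28,"dz":0,"ax":0,"ay":0,"az":0},
  {"dx":0,"dy":-44,"dz":0,"ax":0,"ay":0,"az":0},
  {"dx":0,"dy":-58,"dz":0,"ax":0,"ay":0,"az":0},
  {"dx":0,"dy":-70,"dz":0,"ax":0,"ay":0,"az":0},
  {"dx":0,"dy":-75,"dz":0,"ax":0,"ay":0,"az":0},
  {"dx":0,"dy":-75,"dz":0,"ax":0,"ay":0,"az":0},
  {"dx":0,"dy":-75,"dz":0,"ax":0,"ay":0,"az":0},
  {"dx":0,"dy":-75,"dz":0,"ax":0,"ay":0,"az":0},
])

```text
time_s: 25.0
position: [627.6, 153.9, 117.3]
tool_rot: [-1.182, 1.252, -1.252]
contact_force: [1.4, 1.1, -0.8]
opening: 21.8
```

```bash
python3 - <<'E'
from h import *
c=snap('top','top2.png'); W=pts(c)
def p(n,*a,**k): print(n,meas(c,W,*a,**k))
p('lane rim',(150,210,360,465),(15,28),(120,150),60)
p('lane all',(150,210,360,465),(10,28),(120,150),60)
p('carrier',(110,210,350,475),(6,60))
p('orange',(120,165,370,465),(34,55))
p('used',(235,330,405,535),(24,50),(120,150),40)
p('newheld',(110,210,190,310),(100,150),(120,150),30)
c=snap('scene'); W=pts(c)
p('lane rim',(150,240,235,290),(15,28),(120,150),40)
p('newheld',(200,370,250,380),(100,150),(120,150),30)
E
python3 go.py 590 -160.8 110 -9.7
```

```text
lane rim {'n': 1723, 'ctr': array([ 590.5, -160.5]), 'mean': array([ 590.3, -160.2,   18.5]), 'size': array([147.7,  47.9]), 'zmed': np.float64(17.8), 'ang': np.float32(80.0)}
lane all {'n': 1872, 'ctr': array([ 591.1, -161.6]), 'mean': array([ 590.3, -160.7,   18.1]), 'size': array([149.5,  49.5]), 'zmed': np.float64(17.6), 'ang': np.float32(80.1)}
carrier {'n': 7283, 'ctr': array([ 620.6, -165.2]), 'mean': array([ 617.9, -163.8,   19.6]), 'size': array([200.3, 142.7]), 'zmed': np.float64(16.5), 'ang': np.float32(80.0)}
orange {'n': 804, 'ctr': array([ 653.6, -168.3]), 'mean': array([ 652.3, -168. ,   44.8]), 'size': array([120.1,  23.2]), 'zmed': np.float64(45.2), 'ang': np.float32(79.3)}
used {'n': 445, 'ctr': array([ 389.2, -271.2]), 'mean': array([ 389.3, -270.9,   33.3]), 'size': array([117.3,  20.6]), 'zmed': np.float64(33.4), 'ang': np.float32(86.9)}
newheld {'n': 198, 'ctr': array([624.3, 117.8]), 'mean': array([621.4, 108.6, 133.2]), 'size': array([49.5, 22.2]), 'zmed': np.float64(135.9), 'ang': np.float32(86.0)}
lane rim {'n': 984, 'ctr': array([ 589.2, -161.7]), 'mean': array([ 591. , -156.2,   19.2]), 'size': array([156.7,  49.1]), 'zmed': np.float64(18.6), 'ang': np.float32(80.3)}
newheld {'n': 313, 'ctr': array([627.6, 177.1]), 'mean': array([632.1, 196.4, 131.9]), 'size': array([76.5, 25. ]), 'zmed': np.float64(136.0), 'ang': np.float32(86.1)}
t 25.1 pos [627.7 153.9 117.4] jaw -3.3 open 21.8 F [-0.2  0.4 -0.1] q [-0.6   0.58  0.43  1.64 -0.28  0.98 -0.13]
shift [316.3   7.6 -19.4] len 317.0 turn [0.  6.4 0. ]
```

View pics/top2.png

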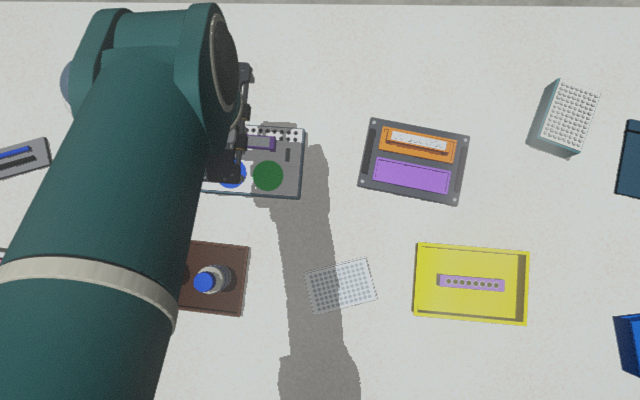

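The top picture shows the used strip lying flat in the tub at (470,283) and the violet lane empty at (411,174). Carry the new strip over.

>>> apply_moves([
  {"dx":10,"dy":0,"dz":-1,"ax":0,"ay":0,"az":0},
  {"dx":32,"dy":0,"dz":-2,"ax":0,"ay":1,"az":0},
  {"dx":66,"dy":0,"dz":-4,"ax":0,"ay":2,"az":0},
  {"dx":106,"dy":0,"dz":-6,"ax":0,"ay":3,"az":0},
  {"dx":148,"dy":0,"dz":-9,"ax":0,"ay":4,"az":0},
  {"dx":190,"dy":0,"dz":-12,"ax":0,"ay":5,"az":0},
  {"dx":230,"dy":0,"dz":-14,"ax":0,"ay":6,"az":0},
  {"dx":268,"dy":0,"dz":-16,"ax":0,"ay":6.7,"az":0},
  {"dx":298,"dy":0,"dz":-18,"ax":0,"ay":6.7,"az":0},
  {"dx":316,"dy":0,"dz":-19,"ax":0,"ay":6.7,"az":0},
])

```text
time_s: 26.1
position: [588.9, -165.3, 118.2]
tool_rot: [-1.12, 1.34, -1.341]
contact_force: [-0.6, 0.2, 0.3]
opening: 21.4
```

>>> apply_moves([
  {"dx":0,"dy":0,"dz":0,"ax":0,"ay":0,"az":0},
  {"dx":0,"dy":0,"dz":0,"ax":0,"ay":0,"az":0},
  {"dx":0,"dy":5,"dz":0,"ax":0,"ay":0,"az":0},
  {"dx":0,"dy":15,"dz":0,"ax":0,"ay":0,"az":0},
  {"dx":0,"dy":28,"dz":0,"ax":0,"ay":0,"az":0},
  {"dx":0,"dy":40,"dz":0,"ax":0,"ay":0,"az":0},
  {"dx":0,"dy":48,"dz":0,"ax":0,"ay":0,"az":0},
  {"dx":0,"dy":50,"dz":0,"ax":0,"ay":0,"az":0},
  {"dx":0,"dy":50,"dz":0,"ax":0,"ay":0,"az":0},
  {"dx":0,"dy":50,"dz":0,"ax":0,"ay":0,"az":0},
])

```text
time_s: 27.1
position: [591.0, -160.5, 68.3]
tool_rot: [-1.121, 1.336, -1.337]
contact_force: [-0.7, 1.1, -0.1]
opening: 21.7
```

```bash
python3 - <<'E'
from h import *
c=snap('wrist','w4.png')
W=pts(c)
def p(n,*a,**k): print(n,meas(c,W,*a,**k))
p('lane',(0,400,0,640),(12,28),(120,150),40)
p('held',(0,400,0,640),(76,95))
E
python3 go.py 590 -160.8 25.5 -10
```

```text
lane {'n': 4218, 'ctr': array([ 595.9, -129. ]), 'mean': array([ 597.2, -117.3,   18.5]), 'size': array([85.7, 50.7]), 'zmed': np.float64(17.5), 'ang': np.float32(80.1)}
held {'n': 7598, 'ctr': array([ 592.1, -142.9]), 'mean': array([ 594.6, -141. ,   88.3]), 'size': array([84.3, 44.3]), 'zmed': np.float64(88.5), 'ang': np.float32(93.7)}
t 27.15 pos [ 591.1 -160.5   68.4] jaw -10.0 open 21.7 F [0.1 0.9 0.3] q [-0.14  0.6   0.48  1.77 -0.35  0.86  0.32]
shift [ 0.5 42.9 -1. ] len 43.0 turn [-0. -0.  0.]
```

View pics/w4.png

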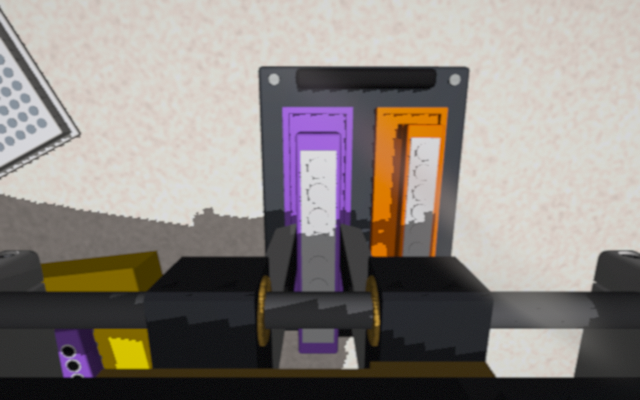

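The wrist picture shows the held strip at column 318, in line with the middle of the lane (283 to 353). I'm lowering it.

>>> apply_moves([
  {"dx":0.3,"dy":6,"dz":-0.8,"ax":0,"ay":0,"az":0},
  {"dx":0.3,"dy":14,"dz":-0.8,"ax":0,"ay":0,"az":0},
  {"dx":0.3,"dy":22,"dz":-0.8,"ax":0,"ay":0,"az":0},
  {"dx":0.3,"dy":30,"dz":-0.8,"ax":0,"ay":0,"az":0},
  {"dx":0.3,"dy":36,"dz":-0.8,"ax":0,"ay":0,"az":0},
  {"dx":0.3,"dy":39,"dz":-0.8,"ax":0,"ay":0,"az":0},
  {"dx":0.3,"dy":41,"dz":-0.8,"ax":0,"ay":0,"az":0},
  {"dx":0.3,"dy":42,"dz":-0.8,"ax":0,"ay":0,"az":0},
  {"dx":0.3,"dy":42.5,"dz":-0.8,"ax":0,"ay":0,"az":0},
  {"dx":0.3,"dy":42.5,"dz":-0.8,"ax":0,"ay":0,"az":0},
])

```text
time_s: 28.15
position: [590.0, -160.6, 25.6]
tool_rot: [-1.121, 1.337, -1.337]
contact_force: [-1.3, -0.7, 0.5]
opening: 21.7
```

>>> apply_moves([
  {"dx":0,"dy":0,"dz":0,"ax":0,"ay":0,"az":0},
  {"dx":0,"dy":0,"dz":0,"ax":0,"ay":0,"az":0},
  {"dx":0,"dy":0,"dz":0,"ax":0,"ay":0,"az":0},
  {"dx":0,"dy":0,"dz":0,"ax":0,"ay":0,"az":0},
  {"dx":0,"dy":0,"dz":0,"ax":0,"ay":0,"az":0},
  {"dx":0,"dy":0,"dz":0,"ax":0,"ay":0,"az":0},
  {"dx":0,"dy":-8,"dz":0,"ax":0,"ay":0,"az":0},
  {"dx":0,"dy":-30,"dz":0,"ax":0,"ay":0,"az":0},
  {"dx":0,"dy":-70,"dz":0,"ax":0,"ay":0,"az":0},
  {"dx":0,"dy":-120,"dz":0,"ax":0,"ay":0,"az":0},
], gripper=42)

```text
time_s: 29.15
position: [588.9, -160.4, 146.2]
tool_rot: [-1.123, 1.339, -1.336]
contact_force: [1.0, 1.3, 0.1]
opening: 42.2
```

```bash
python3 - <<'E'
from h import *
def p(n,*a,**k): print(n,meas(c,W,*a,**k))
c=snap('wrist','w5.png');W=pts(c)
p('new',(0,400,0,340),(36,52))
p('orange',(0,400,340,640),(36,52))
c=snap('top'); W=pts(c)
p('new',(155,210,365,460),(34,55))
p('greencap',(220,330,120,270),(95,125),(40,85),80)
p('bluecap',(220,330,120,270),(95,125),(95,125),80)
p('padgreen',(140,200,235,300),(28,42),(40,85),60)
p('padblue',(140,200,195,250),(28,42),(95,125),60)
c=snap('scene','scene3.png'); W=pts(c)
print('scene')
p('greencap',(200,360,330,520),(95,125),(40,85),80)
p('bluecap',(200,360,330,520),(95,125),(95,125),80)
E
python3 go.py 383 211.5 160 -3.3
```

```text
new {'n': 3432, 'ctr': array([ 590.3, -161.5]), 'mean': array([ 590.8, -158.4,   45.1]), 'size': array([120.,  22.]), 'zmed': np.float64(45.1), 'ang': np.float32(80.0)}
orange {'n': 3345, 'ctr': array([ 654.2, -169.1]), 'mean': array([ 655.3, -160.7,   44.9]), 'size': array([119.2,  22.6]), 'zmed': np.float64(45.2), 'ang': np.float32(79.7)}
new {'n': 354, 'ctr': array([ 594.9, -128.8]), 'mean': array([ 594.4, -127.9,   45.1]), 'size': array([55.1, 22.2]), 'zmed': np.float64(45.3), 'ang': np.float32(79.8)}
greencap {'n': 310, 'ctr': array([390.6, 304.9]), 'mean': array([390.7, 304.1, 109.3]), 'size': array([32.7, 32.6]), 'zmed': np.float64(109.5), 'ang': np.float32(16.6)}
bluecap {'n': 335, 'ctr': array([382.4, 210.6]), 'mean': array([382.9, 209.4, 108.9]), 'size': array([33.5, 33.3]), 'zmed': np.float64(109.5), 'ang': np.float32(134.1)}
padgreen {'n': 731, 'ctr': array([581.3, 117.6]), 'mean': array([580.8, 117.6,  35.4]), 'size': array([58.3, 56.5]), 'zmed': np.float64(35.4), 'ang': np.float32(2.7)}
padblue {'n': 738, 'ctr': array([584.7, 189.9]), 'mean': array([584.2, 189.3,  35.4]), 'size': array([59.4, 57.6]), 'zmed': np.float64(35.4), 'ang': np.float32(48.5)}
scene
greencap {'n': 326, 'ctr': array([392.8, 307.2]), 'mean': array([394.7, 308.8, 108.1]), 'size': array([33. , 32.9]), 'zmed': np.float64(109.6), 'ang': np.float32(109.3)}
bluecap {'n': 290, 'ctr': array([384.6, 212.7]), 'mean': array([386.6, 214.9, 107.6]), 'size': array([33.6, 33. ]), 'zmed': np.float64(109.5), 'ang': np.float32(168.5)}
t 29.3 pos [ 591.5 -161.   149.2] jaw -10.0 open 42.2 F [ 0.3  0.4 -0.6] q [-0.18  0.5   0.53  1.72 -0.29  1.    0.28]
shift [-330.6  -12.2 -270.1] len 427.0 turn [-0.3 -6.7  0. ]
```

View pics/w5.png

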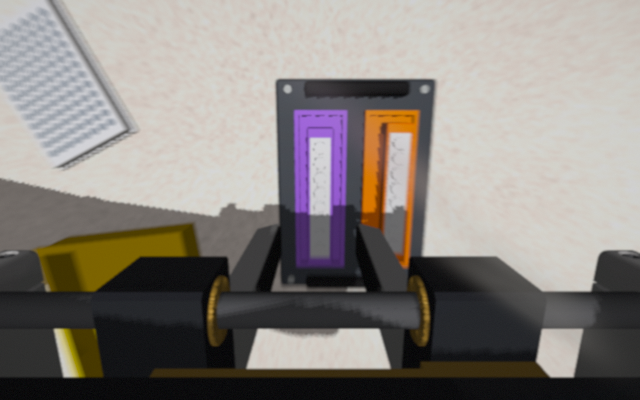

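The wrist picture shows the foil strip lying in the middle of the violet lane (column 320), with its top at 45 mm, so it is flat. The orange strip has not moved. Next I fetch the blue bottle.

>>> apply_moves([
  {"dx":-20,"dy":-12,"dz":-16,"ax":0,"ay":-1,"az":0},
  {"dx":-54,"dy":-12,"dz":-44,"ax":0,"ay":-2,"az":0},
  {"dx":-90,"dy":-12,"dz":-74,"ax":0,"ay":-3,"az":0},
  {"dx":-127,"dy":-12,"dz":-104,"ax":0,"ay":-4,"az":0},
  {"dx":-164,"dy":-12,"dz":-134,"ax":0,"ay":-5,"az":0},
  {"dx":-201,"dy":-12,"dz":-164,"ax":0,"ay":-6,"az":0},
  {"dx":-238,"dy":-12,"dz":-194,"ax":0,"ay":-6.7,"az":0},
  {"dx":-275,"dy":-12,"dz":-224,"ax":0,"ay":-6.7,"az":0},
  {"dx":-308,"dy":-12,"dz":-252,"ax":0,"ay":-6.7,"az":0},
  {"dx":-330,"dy":-12,"dz":-270,"ax":0,"ay":-6.7,"az":0},
], gripper=70)

```text
time_s: 30.3
position: [379.3, 213.6, 157.3]
tool_rot: [-1.183, 1.25, -1.25]
contact_force: [1.4, 0.2, -0.1]
opening: 70.0
```

>>> apply_moves([
  {"dx":0,"dy":0,"dz":0,"ax":0,"ay":0,"az":0},
  {"dx":0,"dy":0,"dz":0,"ax":0,"ay":0,"az":0},
  {"dx":0,"dy":5,"dz":0,"ax":0,"ay":0,"az":0},
  {"dx":0,"dy":15,"dz":0,"ax":0,"ay":0,"az":0},
  {"dx":0,"dy":25,"dz":0,"ax":0,"ay":0,"az":0},
  {"dx":0,"dy":30,"dz":0,"ax":0,"ay":0,"az":0},
  {"dx":0,"dy":30,"dz":0,"ax":0,"ay":0,"az":0},
  {"dx":0,"dy":30,"dz":0,"ax":0,"ay":0,"az":0},
  {"dx":0,"dy":30,"dz":0,"ax":0,"ay":0,"az":0},
  {"dx":0,"dy":30,"dz":0,"ax":0,"ay":0,"az":0},
])

```text
time_s: 31.3
position: [381.5, 211.5, 127.7]
tool_rot: [-1.181, 1.251, -1.252]
contact_force: [0.2, 1.0, 0.6]
opening: 70.2
```

```bash
python3 go.py 383.5 211.5 84.5 -3.3
```

```text
t 31.3 pos [381.5 211.5 127.7] jaw -3.3 open 70.2 F [0.2 1.  0.6] q [-0.89  0.19  0.34  2.15 -0.09  0.82 -0.55]
shift [-0.1 43.2  1.9] len 43.0 turn [-0. -0. -0.]
```

>>> apply_moves([
  {"dx":0,"dy":10,"dz":1.9,"ax":0,"ay":0,"az":0},
  {"dx":0,"dy":20,"dz":1.9,"ax":0,"ay":0,"az":0},
  {"dx":0,"dy":30,"dz":1.9,"ax":0,"ay":0,"az":0},
  {"dx":0,"dy":37,"dz":1.9,"ax":0,"ay":0,"az":0},
  {"dx":0,"dy":41,"dz":1.9,"ax":0,"ay":0,"az":0},
  {"dx":0,"dy":43,"dz":1.9,"ax":0,"ay":0,"az":0},
  {"dx":0,"dy":43,"dz":1.9,"ax":0,"ay":0,"az":0},
  {"dx":0,"dy":43,"dz":1.9,"ax":0,"ay":0,"az":0},
  {"dx":0,"dy":43,"dz":1.9,"ax":0,"ay":0,"az":0},
  {"dx":0,"dy":43,"dz":1.9,"ax":0,"ay":0,"az":0},
])

```text
time_s: 32.3
position: [383.4, 211.4, 84.7]
tool_rot: [-1.181, 1.251, -1.252]
contact_force: [-0.0, -0.5, -0.4]
opening: 70.3
```

>>> apply_moves([
  {"dx":0,"dy":0,"dz":0,"ax":0,"ay":0,"az":0},
  {"dx":0,"dy":0,"dz":0,"ax":0,"ay":0,"az":0},
  {"dx":0,"dy":0,"dz":0,"ax":0,"ay":0,"az":0},
  {"dx":0,"dy":0,"dz":0,"ax":0,"ay":0,"az":0},
  {"dx":0,"dy":0,"dz":0,"ax":0,"ay":0,"az":0},
  {"dx":0,"dy":0,"dz":0,"ax":0,"ay":0,"az":0},
  {"dx":0,"dy":0,"dz":0,"ax":0,"ay":0,"az":0},
  {"dx":0,"dy":0,"dz":0,"ax":0,"ay":0,"az":0},
  {"dx":0,"dy":0,"dz":0,"ax":0,"ay":0,"az":0},
  {"dx":0,"dy":0,"dz":0,"ax":0,"ay":0,"az":0},
], gripper=20)

```text
time_s: 33.3
position: [383.3, 211.3, 84.5]
tool_rot: [-1.181, 1.252, -1.252]
contact_force: [0.1, 0.3, 0.3]
opening: 33.5
```

```bash
python3 go.py 584.2 190.2 160 -3.3
```

```text
t 33.3 pos [383.3 211.3  84.5] jaw -3.3 open 33.5 F [0.1 0.3 0.3] q [-0.86  0.27  0.33  2.18 -0.13  0.71 -0.5 ]
shift [  9.4 -75.5 201.8] len 216.0 turn [-0. -0.  0.]
```

>>> apply_moves([
  {"dx":0,"dy":-5,"dz":0,"ax":0,"ay":0,"az":0},
  {"dx":0,"dy":-15,"dz":0,"ax":0,"ay":0,"az":0},
  {"dx":0,"dy":-30,"dz":0,"ax":0,"ay":0,"az":0},
  {"dx":0,"dy":-48,"dz":8,"ax":0,"ay":0,"az":0},
  {"dx":1,"dy":-64,"dz":26,"ax":0,"ay":0,"az":0},
  {"dx":2,"dy":-75,"dz":52,"ax":0,"ay":0,"az":0},
  {"dx":4,"dy":-78,"dz":84,"ax":0,"ay":0,"az":0},
  {"dx":5,"dy":-78,"dz":116,"ax":0,"ay":0,"az":0},
  {"dx":7,"dy":-78,"dz":146,"ax":0,"ay":0,"az":0},
  {"dx":8,"dy":-77,"dz":172,"ax":0,"ay":0,"az":0},
])

```text
time_s: 34.3
position: [556.0, 193.0, 162.4]
tool_rot: [-1.181, 1.251, -1.252]
contact_force: [0.2, 0.1, -1.2]
opening: 33.2
```

>>> apply_moves([
  {"dx":0.5,"dy":0,"dz":18,"ax":0,"ay":0,"az":0},
  {"dx":1,"dy":2,"dz":27,"ax":0,"ay":0,"az":0},
  {"dx":1,"dy":8,"dz":30,"ax":0,"ay":0,"az":0},
  {"dx":1,"dy":16,"dz":30,"ax":0,"ay":0,"az":0},
  {"dx":1,"dy":24,"dz":30,"ax":0,"ay":0,"az":0},
  {"dx":1,"dy":30,"dz":30,"ax":0,"ay":0,"az":0},
  {"dx":1,"dy":34,"dz":30,"ax":0,"ay":0,"az":0},
  {"dx":1,"dy":36,"dz":30,"ax":0,"ay":0,"az":0},
  {"dx":1,"dy":36,"dz":30,"ax":0,"ay":0,"az":0},
  {"dx":1,"dy":36,"dz":30,"ax":0,"ay":0,"az":0},
])

```text
time_s: 35.3
position: [584.6, 190.7, 125.7]
tool_rot: [-1.181, 1.251, -1.252]
contact_force: [0.1, 1.0, -0.4]
opening: 33.5
```

```bash
python3 go.py 584.2 190.2 115 -3.3
```

```text
t 35.3 pos [584.6 190.7 125.7] jaw -3.3 open 33.5 F [ 0.1  1.  -0.4] q [-0.64  0.51  0.37  1.72 -0.22  0.95 -0.25]
shift [ 0.5 10.7 -0.3] len 11.0 turn [-0. -0. -0.]
```

>>> apply_moves([
  {"dx":0.5,"dy":2,"dz":0,"ax":0,"ay":0,"az":0},
  {"dx":0.5,"dy":4,"dz":0,"ax":0,"ay":0,"az":0},
  {"dx":0.5,"dy":6,"dz":0,"ax":0,"ay":0,"az":0},
  {"dx":0.5,"dy":8,"dz":0,"ax":0,"ay":0,"az":0},
  {"dx":0.5,"dy":9.5,"dz":0,"ax":0,"ay":0,"az":0},
  {"dx":0.5,"dy":10.3,"dz":0,"ax":0,"ay":0,"az":0},
  {"dx":0.5,"dy":10.8,"dz":0,"ax":0,"ay":0,"az":0},
  {"dx":0.5,"dy":10.8,"dz":0,"ax":0,"ay":0,"az":0},
  {"dx":0.5,"dy":10.8,"dz":0,"ax":0,"ay":0,"az":0},
  {"dx":0.5,"dy":10.8,"dz":0,"ax":0,"ay":0,"az":0},
])

```text
time_s: 36.3
position: [584.5, 190.1, 114.7]
tool_rot: [-1.181, 1.252, -1.252]
contact_force: [0.5, 0.9, -2.2]
opening: 33.0
```

>>> apply_moves([
  {"dx":0,"dy":0,"dz":0,"ax":0,"ay":0,"az":0},
  {"dx":0,"dy":0,"dz":0,"ax":0,"ay":0,"az":0},
  {"dx":0,"dy":0,"dz":0,"ax":0,"ay":0,"az":0},
  {"dx":0,"dy":0,"dz":0,"ax":0,"ay":0,"az":0},
  {"dx":0,"dy":0,"dz":0,"ax":0,"ay":0,"az":0},
  {"dx":0,"dy":0,"dz":0,"ax":0,"ay":0,"az":0},
  {"dx":0,"dy":0,"dz":0,"ax":0,"ay":0,"az":0},
  {"dx":0,"dy":-8,"dz":0,"ax":0,"ay":0,"az":0},
  {"dx":0,"dy":-30,"dz":0,"ax":0,"ay":0,"az":0},
  {"dx":0,"dy":-65,"dz":0,"ax":0,"ay":0,"az":0},
], gripper=70)

```text
time_s: 37.3
position: [583.5, 189.8, 179.4]
tool_rot: [-1.184, 1.253, -1.252]
contact_force: [0.8, 0.4, 0.3]
opening: 70.0
```

```bash
python3 - <<'E'
from h import *
c=snap('wrist','w6.png')
E
python3 go.py 391.5 306 160 -3.3
```

```text
t 37.35 pos [586.3 190.4 186.3] jaw -3.3 open 70.3 F [1.8 0.6 6.9] q [-0.66  0.44  0.39  1.67 -0.19  1.06 -0.27]
shift [-104.    25.6 -201.3] len 228.0 turn [-0.3 -0.  -0.1]
```

View pics/w6.png

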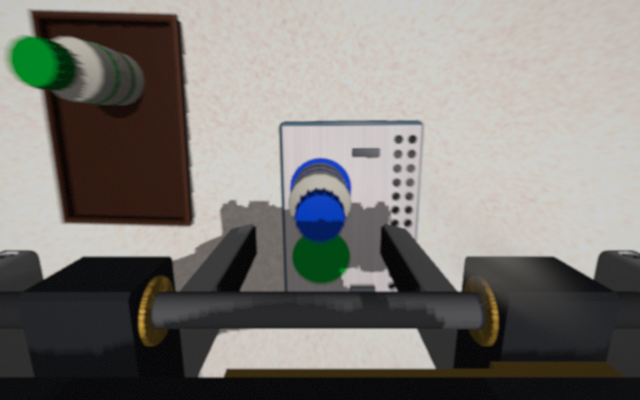

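The wrist picture shows the blue bottle upright on the blue spot (320,185). The green bottle is next.

>>> apply_moves([
  {"dx":-14,"dy":0,"dz":-27,"ax":0,"ay":0,"az":0},
  {"dx":-30,"dy":0,"dz":-58,"ax":0,"ay":0,"az":0},
  {"dx":-48,"dy":3,"dz":-93,"ax":0,"ay":0,"az":0},
  {"dx":-66,"dy":10,"dz":-128,"ax":0,"ay":0,"az":0},
  {"dx":-82,"dy":17,"dz":-159,"ax":0,"ay":0,"az":0},
  {"dx":-94,"dy":22,"dz":-183,"ax":0,"ay":0,"az":0},
  {"dx":-102,"dy":25,"dz":-198,"ax":0,"ay":0,"az":0},
  {"dx":-104,"dy":35,"dz":-202,"ax":0,"ay":0,"az":0},
  {"dx":-104,"dy":45,"dz":-202,"ax":0,"ay":0,"az":0},
  {"dx":-104,"dy":45,"dz":-202,"ax":0,"ay":0,"az":0},
])

```text
time_s: 38.35
position: [389.1, 304.5, 133.3]
tool_rot: [-1.183, 1.252, -1.253]
contact_force: [1.2, -0.3, 0.6]
opening: 69.9
```

```bash
python3 go.py 391 306 84.5 -3.3
```

```text
t 38.35 pos [389.1 304.5 133.3] jaw -3.4 open 69.9 F [ 1.2 -0.3  0.6] q [-1.    0.28  0.32  2.01 -0.11  0.87 -0.68]
shift [-1.7 48.8  1.8] len 49.0 turn [ 0.  -0.1  0.1]
```

>>> apply_moves([
  {"dx":-1,"dy":10,"dz":1,"ax":0,"ay":0,"az":0},
  {"dx":-1,"dy":22,"dz":1,"ax":0,"ay":0,"az":0},
  {"dx":-1,"dy":34,"dz":1,"ax":0,"ay":0,"az":0},
  {"dx":-1,"dy":42,"dz":1,"ax":0,"ay":0,"az":0},
  {"dx":-1,"dy":46,"dz":1,"ax":0,"ay":0,"az":0},
  {"dx":-1,"dy":48.5,"dz":1,"ax":0,"ay":0,"az":0},
  {"dx":-1,"dy":48.5,"dz":1,"ax":0,"ay":0,"az":0},
  {"dx":-1,"dy":48.5,"dz":1,"ax":0,"ay":0,"az":0},
  {"dx":-1,"dy":48.5,"dz":1,"ax":0,"ay":0,"az":0},
  {"dx":-1,"dy":48.5,"dz":1,"ax":0,"ay":0,"az":0},
])

```text
time_s: 39.35
position: [389.9, 306.7, 86.4]
tool_rot: [-1.181, 1.252, -1.252]
contact_force: [0.1, 0.4, 1.4]
opening: 69.6
```

```bash
python3 go.py 391 306 84.5 -3.3
```

```text
t 39.35 pos [389.9 306.7  86.4] jaw -3.3 open 69.6 F [0.1 0.4 1.4] q [-0.98  0.36  0.3   2.04 -0.15  0.76 -0.65]
shift [0.6 1.9 1.1] len 2.0 turn [-0. -0. -0.]
```

>>> apply_moves([
  {"dx":0.6,"dy":1.5,"dz":1,"ax":0,"ay":0,"az":0},
  {"dx":0.6,"dy":1.5,"dz":1,"ax":0,"ay":0,"az":0},
  {"dx":0.6,"dy":1.5,"dz":1,"ax":0,"ay":0,"az":0},
  {"dx":0.6,"dy":1.5,"dz":1,"ax":0,"ay":0,"az":0},
  {"dx":0.6,"dy":1.5,"dz":1,"ax":0,"ay":0,"az":0},
  {"dx":0.6,"dy":1.5,"dz":1,"ax":0,"ay":0,"az":0},
  {"dx":0.6,"dy":1.5,"dz":1,"ax":0,"ay":0,"az":0},
  {"dx":0.6,"dy":1.5,"dz":1,"ax":0,"ay":0,"az":0},
  {"dx":0.6,"dy":1.5,"dz":1,"ax":0,"ay":0,"az":0},
  {"dx":0.6,"dy":1.5,"dz":1,"ax":0,"ay":0,"az":0},
], gripper=20)

```text
time_s: 40.35
position: [390.8, 305.9, 84.6]
tool_rot: [-1.181, 1.252, -1.252]
contact_force: [0.5, -0.1, -0.1]
opening: 33.5
```

```bash
python3 go.py 580.8 118.2 165 -3.3
```

```text
t 40.35 pos [390.8 305.9  84.6] jaw -3.3 open 33.5 F [ 0.5 -0.1 -0.1] q [-0.98  0.36  0.3   2.04 -0.15  0.76 -0.64]
shift [176.4 -80.3 200.5] len 279.0 turn [-0. -0.  0.]
```

>>> apply_moves([
  {"dx":0,"dy":-5,"dz":0,"ax":0,"ay":0,"az":0},
  {"dx":0,"dy":-15,"dz":0,"ax":0,"ay":0,"az":0},
  {"dx":2,"dy":-30,"dz":0,"ax":0,"ay":0,"az":0},
  {"dx":10,"dy":-46,"dz":0,"ax":0,"ay":0,"az":0},
  {"dx":28,"dy":-62,"dz":3,"ax":0,"ay":0,"az":0},
  {"dx":54,"dy":-74,"dz":10,"ax":0,"ay":0,"az":0},
  {"dx":84,"dy":-80,"dz":20,"ax":0,"ay":0,"az":0},
  {"dx":114,"dy":-80,"dz":34,"ax":0,"ay":0,"az":0},
  {"dx":140,"dy":-80,"dz":54,"ax":0,"ay":0,"az":0},
  {"dx":160,"dy":-80,"dz":78,"ax":0,"ay":0,"az":0},
])

```text
time_s: 41.35
position: [459.7, 140.2, 165.7]
tool_rot: [-1.18, 1.252, -1.252]
contact_force: [0.6, 1.2, -2.0]
opening: 33.6
```

>>> apply_moves([
  {"dx":10,"dy":0,"dz":26,"ax":0,"ay":0,"az":0},
  {"dx":15,"dy":0,"dz":54,"ax":0,"ay":0,"az":0},
  {"dx":16,"dy":0,"dz":80,"ax":0,"ay":0,"az":0},
  {"dx":16,"dy":0,"dz":102,"ax":0,"ay":0,"az":0},
  {"dx":16,"dy":0,"dz":116,"ax":0,"ay":0,"az":0},
  {"dx":16,"dy":4,"dz":121,"ax":0,"ay":0,"az":0},
  {"dx":16,"dy":14,"dz":122,"ax":0,"ay":0,"az":0},
  {"dx":16,"dy":24,"dz":122,"ax":0,"ay":0,"az":0},
  {"dx":16,"dy":30,"dz":122,"ax":0,"ay":0,"az":0},
  {"dx":16,"dy":32,"dz":122,"ax":0,"ay":0,"az":0},
])

```text
time_s: 42.35
position: [579.4, 118.7, 131.7]
tool_rot: [-1.183, 1.252, -1.251]
contact_force: [-0.3, 0.2, -1.8]
opening: 33.3
```

```bash
python3 go.py 580.8 118.2 115 -3.3
```

```text
t 42.35 pos [579.4 118.7 131.7] jaw -3.3 open 33.3 F [-0.3  0.2 -1.8] q [-0.59  0.47  0.44  1.78 -0.24  0.95 -0.11]
shift [ 0.4 16.7  1.5] len 17.0 turn [0.1 0.  0. ]
```

>>> apply_moves([
  {"dx":0.4,"dy":3,"dz":1,"ax":0,"ay":0,"az":0},
  {"dx":0.4,"dy":7,"dz":1,"ax":0,"ay":0,"az":0},
  {"dx":0.4,"dy":11,"dz":1,"ax":0,"ay":0,"az":0},
  {"dx":0.4,"dy":14,"dz":1,"ax":0,"ay":0,"az":0},
  {"dx":0.4,"dy":15,"dz":1,"ax":0,"ay":0,"az":0},
  {"dx":0.4,"dy":15.5,"dz":1,"ax":0,"ay":0,"az":0},
  {"dx":0.4,"dy":16,"dz":1,"ax":0,"ay":0,"az":0},
  {"dx":0.4,"dy":16,"dz":1,"ax":0,"ay":0,"az":0},
  {"dx":0.4,"dy":16,"dz":1,"ax":0,"ay":0,"az":0},
  {"dx":0.4,"dy":16,"dz":1,"ax":0,"ay":0,"az":0},
])

```text
time_s: 43.35
position: [581.3, 118.2, 116.7]
tool_rot: [-1.181, 1.252, -1.252]
contact_force: [0.5, 0.3, -2.1]
opening: 33.1
```

```bash
python3 go.py 580.8 118.2 115 -3.3
```

```text
t 43.35 pos [581.3 118.2 116.7] jaw -3.3 open 33.1 F [ 0.5  0.3 -2.1] q [-0.58  0.49  0.43  1.79 -0.25  0.92 -0.1 ]
shift [ 0.   1.7 -0.5] len 2.0 turn [-0. -0.  0.]
```

>>> apply_moves([
  {"dx":0,"dy":0.5,"dz":-0.3,"ax":0,"ay":0,"az":0},
  {"dx":0,"dy":1,"dz":-0.3,"ax":0,"ay":0,"az":0},
  {"dx":0,"dy":1.5,"dz":-0.3,"ax":0,"ay":0,"az":0},
  {"dx":0,"dy":1.8,"dz":-0.3,"ax":0,"ay":0,"az":0},
  {"dx":0,"dy":1.8,"dz":-0.3,"ax":0,"ay":0,"az":0},
  {"dx":0,"dy":1.8,"dz":-0.3,"ax":0,"ay":0,"az":0},
  {"dx":0,"dy":1.8,"dz":-0.3,"ax":0,"ay":0,"az":0},
  {"dx":0,"dy":1.8,"dz":-0.3,"ax":0,"ay":0,"az":0},
  {"dx":0,"dy":1.8,"dz":-0.3,"ax":0,"ay":0,"az":0},
  {"dx":0,"dy":1.8,"dz":-0.3,"ax":0,"ay":0,"az":0},
])

```text
time_s: 44.35
position: [581.0, 118.2, 114.9]
tool_rot: [-1.181, 1.252, -1.252]
contact_force: [1.0, 0.8, -0.5]
opening: 33.3
```

>>> apply_moves([
  {"dx":0,"dy":0,"dz":0,"ax":0,"ay":0,"az":0},
  {"dx":0,"dy":0,"dz":0,"ax":0,"ay":0,"az":0},
  {"dx":0,"dy":0,"dz":0,"ax":0,"ay":0,"az":0},
  {"dx":0,"dy":0,"dz":0,"ax":0,"ay":0,"az":0},
  {"dx":0,"dy":0,"dz":0,"ax":0,"ay":0,"az":0},
  {"dx":0,"dy":0,"dz":0,"ax":0,"ay":0,"az":0},
  {"dx":0,"dy":0,"dz":0,"ax":0,"ay":0,"az":0},
  {"dx":0,"dy":-8,"dz":0,"ax":0,"ay":0,"az":0},
  {"dx":0,"dy":-35,"dz":0,"ax":0,"ay":0,"az":0},
  {"dx":0,"dy":-80,"dz":0,"ax":0,"ay":0,"az":0},
], gripper=70)

```text
time_s: 45.35
position: [579.7, 117.9, 194.3]
tool_rot: [-1.185, 1.254, -1.251]
contact_force: [1.2, 1.2, 0.3]
opening: 70.4
```

>>> apply_moves([
  {"dx":0,"dy":-20,"dz":-40,"ax":0,"ay":0,"az":0},
  {"dx":0,"dy":-20,"dz":-80,"ax":0,"ay":0,"az":0},
  {"dx":0,"dy":-20,"dz":-120,"ax":0,"ay":0,"az":0},
  {"dx":0,"dy":-20,"dz":-160,"ax":0,"ay":0,"az":0},
  {"dx":0,"dy":-20,"dz":-185,"ax":0,"ay":0,"az":0},
  {"dx":0,"dy":-20,"dz":-190,"ax":0,"ay":0,"az":0},
  {"dx":0,"dy":-20,"dz":-190,"ax":0,"ay":0,"az":0},
  {"dx":0,"dy":-20,"dz":-190,"ax":0,"ay":0,"az":0},
  {"dx":0,"dy":-20,"dz":-190,"ax":0,"ay":0,"az":0},
  {"dx":0,"dy":-20,"dz":-190,"ax":0,"ay":0,"az":0},
])

```text
time_s: 46.35
position: [391.8, 128.9, 214.7]
tool_rot: [-1.182, 1.252, -1.253]
contact_force: [-0.6, 0.7, 0.4]
opening: 70.4
```

```bash
python3 - <<'E'
from h import *
def p(n,*a,**k): print(n,meas(c,W,*a,**k))
def bo(n):
    print(n)
    p('greencap',(0,400,0,640),(128,150),(40,85),80); p('bluecap',(0,400,0,640),(128,150),(95,125),80)
    p('padblue vis',(0,400,0,640),(30,40),(95,125),60); p('padgreen vis',(0,400,0,640),(30,40),(40,85),60)
c=snap('top','top9.png'); W=pts(c); bo('top')
p('new',(155,210,365,460),(34,55)); p('used',(235,330,405,535),(24,50),(120,150),40); p('orange',(120,165,370,465),(34,55))
c=snap('scene','scene9.png'); W=pts(c); bo('scene')
c=snap('wrist','w9.png')
E
python3 go.py 400 118 200 -3.3
```

```text
top
greencap {'n': 306, 'ctr': array([580.1, 117.5]), 'mean': array([580.1, 117.1, 139.5]), 'size': array([32.3, 32.3]), 'zmed': np.float64(139.7), 'ang': np.float32(46.8)}
bluecap {'n': 323, 'ctr': array([583.1, 189.3]), 'mean': array([582.9, 188.7, 139.1]), 'size': array([33.5, 32.5]), 'zmed': np.float64(139.5), 'ang': np.float32(157.7)}
padblue vis {'n': 183, 'ctr': array([ 284.7, -551.6]), 'mean': array([ 286.2, -551.3,   35. ]), 'size': array([99.1,  5.4]), 'zmed': np.float64(35.1), 'ang': np.float32(6.7)}
padgreen vis {'n': 133, 'ctr': array([575.2, 110.1]), 'mean': array([572.1, 106.5,  35.3]), 'size': array([59. , 40.7]), 'zmed': np.float64(35.2), 'ang': np.float32(140.6)}
new {'n': 790, 'ctr': array([ 589.2, -160.7]), 'mean': array([ 588.6, -160.4,   45. ]), 'size': array([119.7,  22. ]), 'zmed': np.float64(45.3), 'ang': np.float32(80.0)}
used {'n': 462, 'ctr': array([ 389.1, -271.4]), 'mean': array([ 389.3, -270.7,   33.2]), 'size': array([117.6,  21. ]), 'zmed': np.float64(33.2), 'ang': np.float32(87.0)}
orange {'n': 800, 'ctr': array([ 653.3, -168.3]), 'mean': array([ 652
[... 256 characters left out ...]
ng': np.float32(21.8)}
bluecap {'n': 341, 'ctr': array([584.3, 192.2]), 'mean': array([586.2, 193.9, 138.8]), 'size': array([33.7, 33.2]), 'zmed': np.float64(139.8), 'ang': np.float32(12.5)}
padblue vis {'n': 175, 'ctr': array([590.9, 198.8]), 'mean': array([594.5, 201.5,  35.8]), 'size': array([59.8, 42. ]), 'zmed': np.float64(35.7), 'ang': np.float32(143.8)}
padgreen vis {'n': 94, 'ctr': array([601.2, 123.6]), 'mean': array([601.8, 125.4,  36.2]), 'size': array([55.2, 21.2]), 'zmed': np.float64(36.1), 'ang': np.float32(106.4)}
t 46.5 pos [391.5 129.1 214.7] jaw -3.3 open 70.2 F [-0.2  0.1 -0.8] q [-0.82  0.01  0.44  2.11 -0.    1.03 -0.45]
shift [10.5 14.7  9.1] len 20.0 turn [ 0. -0.  0.]
```

View pics/top9.png

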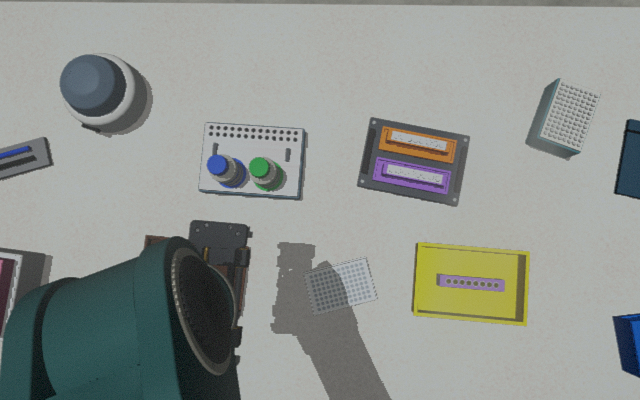

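View pics/scene9.png

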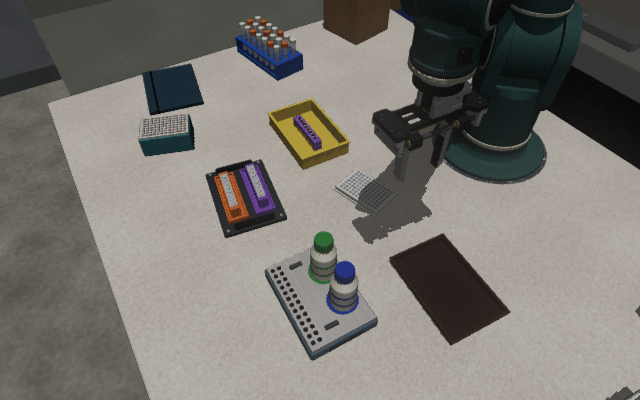

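The final pictures show both bottles upright on the spots of their own colour, with cap tops at 139.5 mm as expected. The new strip is in the violet lane, the used one is in the tub, and the gripper is open and clear.

```bash
python3 -c "
from cell import env
print(env.finish_job())"
```

```text
the job is handed in; nothing more can be done
None
```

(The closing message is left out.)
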